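# Fit, fasten and load a centrifuge rotor

## Robot

A 7-joint arm with a two-finger parallel gripper is mounted at the origin on the work surface. World frame = base frame: x ahead of the robot, y to its left, z up, the work surface at z = 0. Lengths are in m, angles in degrees, forces in N, time in s.
With the tool pointing down it reaches from about 0.425 to 0.95 m from the base axis. Payload 4.7 kg.
Tool frame: the origin (TCP) lies midway between the tips of the shut fingers; the grasp point (between the pads) lies 19 mm behind it (env.tcp_to_grasp is the distance from the TCP to the grasp point, in m); z points along the fingers, y is the direction in which the jaws open and shut (so a half turn about z gives the same grasp; the last joint's range is limited). The gripper opens to 87 mm and grips with 3 to 60 N. Pads are 19 mm wide; open, the fingers measure 117 mm over their backs; the gripper's body (75 mm by 190 mm) begins 51 mm behind the grasp point.
Start: joints at [-1.656, 26.849, -2.785, 87.806, 1.381, 65.374, -4.715], TCP at [0.675, 0, 0.193] pointing down, gripper open.
Joint ranges: [-148.3, 148.3], [-19.14, 114.17], [-79.39, 73.82], [5.75, 140.21], [-59.74, 239.74], [12.07, 113.84], [-152.46, 152.46]. Speed limits (degrees/s): [147.25, 147.25, 180, 180, 180, 180, 180].

## Interface

Orientations are given as a 3x3 rotation matrix whose columns are the frame's x, y, z axes.
In Python, from workcell import env gives the robot as it stands. The module is installed in compiled form; this text tells all that it offers.
- The arm moves only by the tool step_arm, never from a script. Its argument "motion" is a list that holds one entry, the list of rows, each a list of 4 numbers: the shift along the tool's x, y, z in cm, then the turn about the tool's z in degrees. In form: [[[dx, dy, dz, yaw], ...]]. A call has 1 to 12 rows; each row shifts and turns the commanded pose from where the row before left it, along the tool's axes as they then stand; what a row does not reach is not made up. A row lasts 1/8 s, in which the tool goes at most 62.5 mm and 10.7 degrees, less where a joint would pass 70% of its speed; a pose out of reach is approached as far as the arm can. A call with a gripper value outside its range is refused whole. "hand" is the gripper's target within -1 to 1 (shut at 1, half-way at 0, fully open at -1), set as the call begins (left out, the last holds). The fingers move at their own pace and stop on an object; "force" is the grip in N (left out, the last holds). Time passes only in rows, so rows that do not move let the fingers close. It gives the time, the measured TCP pose, the force and the opening at its end, in the units of the state.
- env.read_state(): the state, without advancing time (a new reading comes with each control period).
- env.get_image(name): name is "scene" or "side" or "wrist"; returns the picture (384x512x3 uint8, red, green, blue); there is no depth.
- env.camera_model(name): a dict with "fx", "fy", "cx", "cy" (pixels), "world_from_camera" (4x4, takes a point from camera to world coordinates). Camera axes: x right, y up, looking along -z (the intrinsics and any distortion apply to the point x, -y, -z); pixel columns grow to the right and rows downward; lengths in m; the calibration is good to about 2 mm. A picture is of the moment at which its call begins: read the wrist's pose just before it. camera_model takes no time and is no camera call; for the wrist camera it gives the pose at the moment of the call.
- env.hand_in(): hands the job in, once; it reports no verdict.
The state is a dict: "t": time; "q": joint angles; "qd": joint speeds; "tau": joint torques, N m; "position": TCP position; "eef_rot": TCP orientation; "force": force on the tool from outside, world axes, zero at the start; "wrist_torque": the same for the moment, N m; "width": finger opening in m.
Only numpy, scipy, OpenCV 4.12 (cv2) and the standard library are available. Lean on these libraries where they do the work, as an engineer would, in place of code of your own. Each camera call takes 0.05 s, during which the arm holds its last target. There are 200 camera calls.

## Task

Get the centrifuge ready for a run: set the rotor fully down on the spindle, then start its winged retaining screw straight in the thread at the bottom of the deep hub well, without cross-threading it, and turn it clockwise until its collar is home on the hub. Only then lower every blood tube (do not drop it) to the bottom of a rotor pocket so that the rotor is balanced, each filled pocket facing a filled one across the hub; if the number of blood tubes is odd, make it up with the balance tube, otherwise leave that in the rack. Leave the other things on the bench where they are.

Things in the scene. Friction and masses are not known exactly. Their poses are not given: they have to be found in the camera images.
- centrifuge: White centrifuge, 300 x 300 mm, with an open round bowl (230 mm across) whose rim is 175 mm above the bench, the bowl floor 34 mm above it. Origin on the bench under the spindle axis, z up. Its clear lid stands open along its -y side, leaning outwards: foot 156 mm from the spindle axis, rising 270 mm above the rim. Fixed.
- spindle_seat (a point): Centre of the flat flange at the foot of the centrifuge's upright spindle, 75 mm above the bench: the rotor's hub comes to rest here, its pockets then hanging clear of the bowl. z up; x, y as the centrifuge's. The spindle, 38 mm in diameter with a rounded top, stands 33 mm above this point and does not turn.
- thread_mouth (a point): Middle of the spindle's top, 33 mm above spindle_seat. The spindle is hollow (22 mm bore) with a coarse right-hand two-start thread, 18 mm of travel per turn: two ribs begin 6 mm below this point, at +x and -x of the centrifuge, and run down one full turn each (clear bore inside the ribs 14 mm).
- rotor: Swing-out rotor, aluminium, about 0.75 kg, 172 mm across, 100 mm tall: an upright hub and four arms, each ending in an upright steel tube pocket (fixed). Origin on the hub axis at the hub's lower face; z up. It stands on its pockets, origin 15 mm above the bench. In the hub's lower face is a sleeve, 40 mm bore, 35 mm deep, that fits over the spindle with 1 mm all round, at any turn.
- hub_top (a point): Centre of the mouth of the hub's well, on the rotor, 85 mm above its origin: the screw's collar lands here. The well, 24 mm bore, is 50 mm deep and opens below into the sleeve. The hub is 54 mm in diameter outside; arms and pockets reach no higher than 42 mm above the rotor's origin, so the hub can be gripped from above about 17 mm below this point.
- pocket_A (a point): Centre of the inner floor of one of the rotor's four pockets, 70 mm out from the hub axis on the rotor's +x side, 10 mm below the rotor's origin. Pocket bore 20 mm, 52 mm deep. A and C face each other, as do B and D.
- pocket_B (a point): Centre of the inner floor of one of the rotor's four pockets, 70 mm out from the hub axis on the rotor's +y side, 10 mm below the rotor's origin. Pocket bore 20 mm, 52 mm deep. A and C face each other, as do B and D.
- pocket_C (a point): Centre of the inner floor of one of the rotor's four pockets, 70 mm out from the hub axis on the rotor's -x side, 10 mm below the rotor's origin. Pocket bore 20 mm, 52 mm deep. A and C face each other, as do B and D.
- pocket_D (a point): Centre of the inner floor of one of the rotor's four pockets, 70 mm out from the hub axis on the rotor's -y side, 10 mm below the rotor's origin. Pocket bore 20 mm, 52 mm deep. A and C face each other, as do B and D.
- screw: Retaining screw, 120 mm long, 0.15 kg, hanging upright in the holder. Origin: centre of the underside of its round collar (34 mm diameter, 6 mm thick), 80 mm above the bench at the start; z up along the screw. Above it a black wing grip: a bar 46 mm long along x, 12 mm thick along y, 14 to 42 mm above the origin. Below, a 12 mm stem 78 mm long. It stays put in the thread when let go.
- screw_thread (a point): On the screw's axis, 71 mm below its origin: middle of its two facing thread segments (20 mm over both, each 80 degrees long, centred at the screw's +x and -x). In the seated hub they meet the spindle's ribs with the collar some 7 to 18 mm above the hub top, depending on how the screw is turned; from there clockwise turning (seen from above) takes it home, 18 mm per turn.
- holder: White plastic cylinder, 84 mm diameter, 80 mm tall, loose on the bench, with a 27 mm through bore in which the screw hangs. Origin at the centre of its underside.
- rack: White tube rack, 238 x 50 mm, 60 mm tall, with one row of five 19 mm square holes along its x at -76, -38, 0, 38 and 76 mm. Origin at the centre of its underside. Tubes in it stand on its 5 mm floor.
- tube1: Blood tube, upright in the rack, in any of its holes; may be absent. 16 mm diameter, round bottom, paper label, 108 mm tall; plain flat-topped cap 21 mm in diameter from 84 to 108 mm. Origin at the bottom, z up; 30 g. All tubes carry the same blue caps.
- tube2: Blood tube, upright in the rack, in any of its holes; may be absent. 16 mm diameter, round bottom, paper label, 108 mm tall; plain flat-topped cap 21 mm in diameter from 84 to 108 mm. Origin at the bottom, z up; 30 g. All tubes carry the same blue caps.
- tube3: Blood tube, upright in the rack, in any of its holes; may be absent. 16 mm diameter, round bottom, paper label, 108 mm tall; plain flat-topped cap 21 mm in diameter from 84 to 108 mm. Origin at the bottom, z up; 30 g. All tubes carry the same blue caps.
- tube4: Blood tube, upright in the rack, in any of its holes; may be absent. 16 mm diameter, round bottom, paper label, 108 mm tall; plain flat-topped cap 21 mm in diameter from 84 to 108 mm. Origin at the bottom, z up; 30 g. All tubes carry the same blue caps.
- balance: Balance tube, upright in the rack in any of its holes; always there. Like the blood tubes but without a label, and a knob 12 mm in diameter stands 16 mm up on its cap (124 mm tall in all). Origin at the bottom; 30 g.
- jar: Amber jar, 60 mm diameter, 75 mm tall; a bystander.
- reagent: White reagent bottle, 64 mm diameter, 150 mm tall; a bystander.
- beaker: White plastic beaker, 64 mm diameter, 80 mm tall; a bystander.
- slides: Cardboard box of slides, 85 x 60 x 32 mm; a bystander.
- spanner: Steel spanner, 160 mm long, lying flat; a bystander.
- marker: Marker pen, 120 mm long, lying flat; a bystander.

How it is judged (in metres and radians):
On the way, in this order (a step that is already met when the one before it is completed fails the run):
1. the rotor is fully down on the spindle (horizontal distance between rotor and spindle_seat below 0.003 m and z of rotor in the frame of spindle_seat below 0.003 m and angle between rotor's own z axis and vertical below 0.04 rad), for 0.2 s.
2. the screw's collar is home on the hub, the screw upright, the rotor down and still empty (all of step 1 and z of screw in the frame of rotor below 0.0875 m and horizontal distance between screw and hub_top below 0.004 m and angle between screw's own z axis and vertical below 0.06 rad and not (distance between any of tube1, tube2, tube3, tube4, balance and pocket_A below 0.008 m) and not (distance between any of tube1, tube2, tube3, tube4, balance and pocket_B below 0.008 m) and not (distance between any of tube1, tube2, tube3, tube4, balance and pocket_C below 0.008 m) and not (distance between any of tube1, tube2, tube3, tube4, balance and pocket_D below 0.008 m)), for 0.2 s.
At the end, for the whole second after the job is handed in: Rotor down on the flange (3 mm, upright); screw upright, collar within 2.5 mm of the hub top; every blood tube at the bottom of a pocket (8 mm); filled pockets only in facing pairs; balance tube in a pocket if the count is odd, else in the rack; all at rest (all of step 1 and z of screw in the frame of rotor below 0.0875 m and horizontal distance between screw and hub_top below 0.004 m and angle between screw's own z axis and vertical below 0.06 rad and (distance between tube1 and pocket_A below 0.008 m or distance between tube1 and pocket_B below 0.008 m or distance between tube1 and pocket_C below 0.008 m or distance between tube1 and pocket_D below 0.008 m) and (distance between tube2 and pocket_A below 0.008 m or distance between tube2 and pocket_B below 0.008 m or distance between tube2 and pocket_C below 0.008 m or distance between tube2 and pocket_D below 0.008 m) and (distance between tube3 and pocket_A below 0.008 m or distance between tube3 and pocket_B below 0.008 m or distance between tube3 and pocket_C below 0.008 m or distance between tube3 and pocket_D below 0.008 m) and (distance between tube4 and pocket_A below 0.008 m or distance between tube4 and pocket_B below 0.008 m or distance between tube4 and pocket_C below 0.008 m or distance between tube4 and pocket_D below 0.008 m) and ((distance between any of tube1, tube2, tube3, tube4, balance and pocket_A below 0.008 m and distance between any of tube1, tube2, tube3, tube4, balance and pocket_C below 0.008 m) or (not (distance between any of tube1, tube2, tube3, tube4, balance and pocket_A below 0.008 m) and not (distance between any of tube1, tube2, tube3, tube4, balance and pocket_C below 0.008 m))) and ((distance between any of tube1, tube2, tube3, tube4, balance and pocket_B below 0.008 m and distance between any of tube1, tube2, tube3, tube4, balance and pocket_D below 0.008 m) or (not (distance between any of tube1, tube2, tube3, tube4, balance and pocket_B below 0.008 m) and not (distance between any of tube1, tube2, tube3, tube4, balance and pocket_D below 0.008 m))) and linear speed of each of rotor, screw, tube1, tube2, tube3, tube4, balance below 0.02 m/s and (distance between balance and pocket_A below 0.008 m or distance between balance and pocket_B below 0.008 m or distance between balance and pocket_C below 0.008 m or distance between balance and pocket_D below 0.008 m or (horizontal distance between balance and rack below 0.09 m and z of balance in the frame of rack below 0.02 m and angle between balance's own z axis and vertical below 0.2 rad))); the robot touches nothing.
It fails at once if a tube was dropped (moved faster than 0.8 m/s out of the gripper) ((linear speed of tube1 above 0.8 m/s and contact force between the fingers and tube1 below 0.02 N) or (linear speed of tube2 above 0.8 m/s and contact force between the fingers and tube2 below 0.02 N) or (linear speed of tube3 above 0.8 m/s and contact force between the fingers and tube3 below 0.02 N) or (linear speed of tube4 above 0.8 m/s and contact force between the fingers and tube4 below 0.02 N) or (linear speed of balance above 0.8 m/s and contact force between the fingers and balance below 0.02 N)).
It fails at once if the screw was forced into the thread crooked (more than 7 degrees askew, pressed harder than 15 N) (angle between screw's own z axis and vertical above 0.12 rad and contact force between screw and centrifuge above 15 N).
It fails at once if another thing on the bench was moved by more than 30 mm (distance of any of jar, reagent, beaker, slides, spanner, marker from where it was at the start of the episode above 0.03 m).
Of tube1, tube2, tube3, tube4 only 1 to 4 are there at a start; the rules pass over those that are not, and their reading is None.
At some moment in a run one of rotor, holder may be knocked a few centimetres aside while the robot is not near it.
It also fails if it takes over 210 s, if anything falls off the work surface, if the arm or the gripper's body presses on something with over 40 N, if the wrist force passes 120 N, or if a joint passes its speed limit or range.

## Working session

There is one attempt and no reset: what is moved stays moved. The work goes in short steps, Python scripts to look and compute and a tool call to move; the robot and the scene stay as the last step left them, time stands still between calls to the robot, and variables do not carry over. Pictures are saved under pics/ and viewed, about 12 in all and at most 16, crops included, and the job is handed in when it is done.

Besides the shell and the picture viewer there is one more tool, called after ">>>" by a JSON object that holds its "fn" and its "kwargs". step_arm: Moves the arm, as the interface text tells. Its arguments: {"type":"object","properties":{"motion":{"type":"array","items":{"type":"array","items":{"type":"array","items":{"type":"number"}}}},"hand":{"type":"number"},"force":{"type":"number"}},"required":["motion"]}

```bash
mkdir -p pics; cat > h.py <<'E'
from workcell import env
import numpy as np, cv2
def snap(name,fn=None):
    m=env.camera_model(name); im=env.get_image(name)
    if fn: cv2.imwrite('pics/'+fn,im[:,:,::-1])
    return im,m
def ray(m,u,v):
    T=np.array(m['world_from_camera']); d=np.array([(u-m['cx'])/m['fx'],-(v-m['cy'])/m['fy'],-1.])
    return T[:3,3],T[:3,:3]@d
def onz(m,u,v,z):
    o,d=ray(m,u,v); return o+d*(z-o[2])/d[2]
def proj(m,p):
    T=np.array(m['world_from_camera']); c=T[:3,:3].T@(np.asarray(p,float)-T[:3,3])
    return m['cx']+m['fx']*c[0]/-c[2], m['cy']+m['fy']*(-c[1])/-c[2]
E
python3 - <<'E'
from h import *
np.set_printoptions(precision=3,suppress=True)
s=env.read_state(); print({k:np.round(v,3) for k,v in s.items()}, env.tcp_to_grasp)
for n in ['scene','side','wrist']:
    im,m=snap(n,n+'0.png'); print(n,m)
E
```

```text
{'t': np.float64(0.0), 'q': array([-1.656, 26.897, -2.786, 87.875,  1.383, 65.375, -4.716]), 'qd': array([ 0.122,  0.011,  0.014, -0.047,  0.128, -0.047,  0.096]), 'tau': array([  0.   , -50.797,  -0.08 , -23.616,  -0.061,   0.038,   0.   ]), 'position': array([0.674, 0.   , 0.192]), 'eef_rot': array([[-0.   ,  1.   , -0.002],
       [ 1.   ,  0.   , -0.   ],
       [-0.   , -0.002, -1.   ]]), 'force': array([-0.236,  0.513, -0.164]), 'wrist_torque': array([-0.043, -0.033,  0.003]), 'width': np.float64(0.087)} 0.0187
scene {'fx': 490.5690872045667, 'fy': 490.5690872045667, 'cx': 260.1789325448564, 'cy': 193.1913903020628, 'world_from_camera': array([[ 0.859, -0.283,  0.427,  1.147],
       [ 0.512,  0.467, -0.721, -0.93 ],
       [ 0.005,  0.838,  0.546,  0.835],
       [ 0.   ,  0.   ,  0.   ,  1.   ]])}
side {'fx': 466.6031960623605, 'fy': 466.6031960623605, 'cx': 255.11290160473968, 'cy': 189.99307853838837, 'world_from_camera': array([[-0.843,  0.281, -0.458,  0.002],
       [-0.537, -0.48 ,  0.694,  0.848],
       [-0.024,  0.831,  0.556,  0.712],
       [ 0.   ,  0.   ,  0.   ,  1.   ]])}
wrist {'fx': 317.57623132047917, 'fy': 317.57623132047917, 'cx': 251.25513168440997, 'cy': 193.66395985037178, 'world_from_camera': array([[ 1.   , -0.001,  0.002,  0.675],
       [ 0.001,  0.967,  0.256,  0.071],
       [-0.002, -0.256,  0.967,  0.385],
       [ 0.   ,  0.   ,  0.   ,  1.   ]])}
```

View pics/scene0.png

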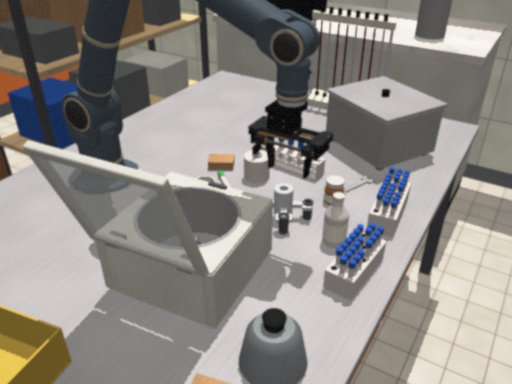

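View pics/side0.png

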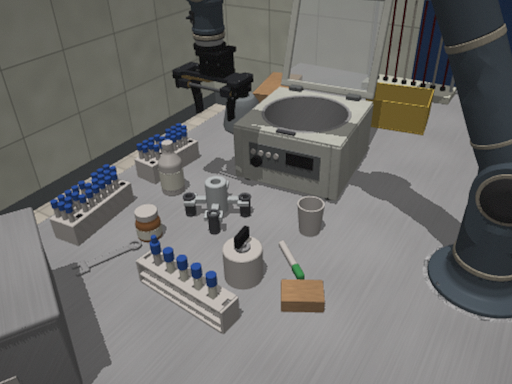

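```bash
python3 - <<'E'
from h import *
np.set_printoptions(precision=3,suppress=True)
m=env.camera_model('side')
for n,u,v,z in [('bowl',307,113,.175),('cornFL',241,123,.175),('cornFR',354,152,.175),('cornBR',372,97,.175),('hubtop',216,184,.1),('pocketL',190,198,.057),('pocketR',245,198,.057),('pocketF',214,216,.057),('holder',243,248,.08),('wing',242,237,.11),('bal',155,243,.12),('t1',168,252,.113),('t4',211,277,.113),('rackL',138,262,.06),('rackR',236,300,.06),('beaker',310,204,.08)]:
    print(n,onz(m,u,v,z))
im=cv2.imread('pics/side0.png')[75:325,125:385]; cv2.imwrite('pics/c1.png',cv2.resize(im,None,fx=2.4,fy=2.4,interpolation=cv2.INTER_CUBIC)[:600])
E
```

```text
bowl [ 0.525 -0.213  0.175]
cornFL [ 0.647 -0.072  0.175]
cornFR [ 0.331 -0.073  0.175]
cornBR [ 0.412 -0.404  0.175]
hubtop [0.602 0.11  0.1  ]
pocketL [0.662 0.142 0.057]
pocketR [0.544 0.073 0.057]
pocketF [0.566 0.172 0.057]
holder [0.429 0.253 0.08 ]
wing [0.429 0.254 0.11 ]
bal [0.559 0.367 0.12 ]
t1 [0.525 0.369 0.113]
t4 [0.412 0.38  0.113]
rackL [0.604 0.382 0.06 ]
rackR [0.372 0.363 0.06 ]
beaker [0.381 0.044 0.08 ]
```

View pics/c1.png

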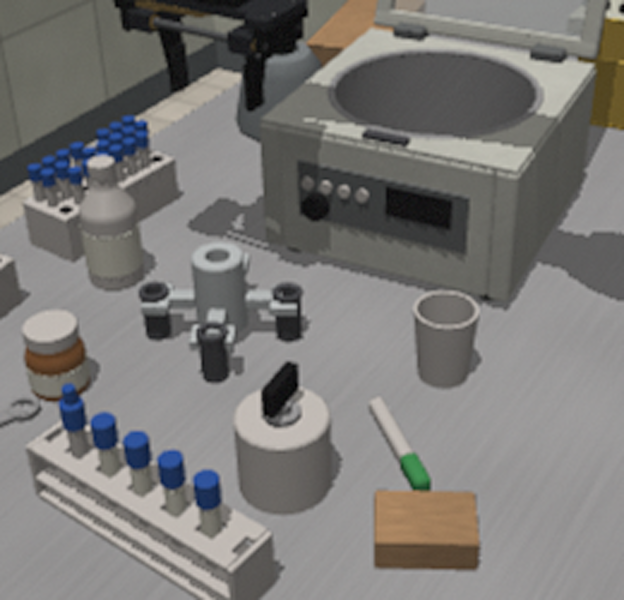

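>>> {"fn": "step_arm", "kwargs": {"motion": [[[2.2,-1.44,-1.2,0],[2.2,-1.44,-1.2,0],[2.2,-1.44,-1.2,0],[2.2,-1.44,-1.2,0],[2.2,-1.44,-1.2,0],[0,0,0,0],[0,0,0,0],[0,0,0,0]]], "hand": -1, "force": 40}}

```text
t: 1.15
position: [0.6031, 0.1088, 0.2529]
eef_rot: [[0.002, 1.0, -0.001], [1.0, -0.002, -0.001], [-0.001, -0.001, -1.0]]
force: [0.6, -0.6, -0.2]
width: 0.087
```

```bash
cat >> h.py <<'E'
np.set_printoptions(precision=4,suppress=True)
def st():
    s=env.read_state(); print('t',round(float(s['t']),2),'pos',s['position'],'F',s['force'],'w',round(float(s['width']),4),'yaw',np.degrees(np.arctan2(s['eef_rot'][1,0],s['eef_rot'][0,0])).round(2),'z',s['eef_rot'][:,2],'q',np.round(s['q'],0)); return s
E
python3 - <<'E'
from h import *
st()
im,m=snap('wrist','w1.png'); print(m['world_from_camera'])
E
```

```text
t 1.15 pos [0.6031 0.1088 0.2529] F [ 0.5616 -0.6327 -0.1791] w 0.087 yaw 89.9 z [-0.0007 -0.0007 -1.    ] q [-10.  19.  -5.  92.   2.  69. -16.]
[[ 1.      0.0006  0.0013  0.6035]
 [-0.0009  0.9664  0.257   0.1797]
 [-0.0011 -0.257   0.9664  0.445 ]
 [ 0.      0.      0.      1.    ]]
```

View pics/w1.png

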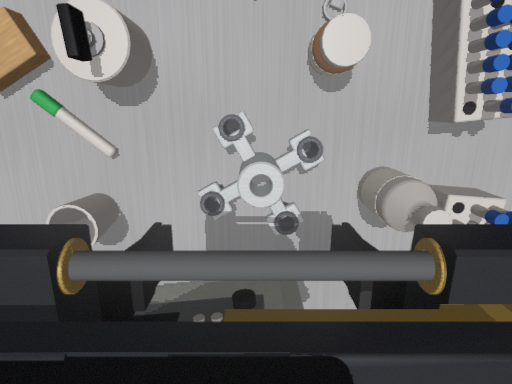

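```bash
python3 - <<'E'
from h import *
m=env.camera_model('wrist'); g=cv2.imread('pics/w1.png',0)
def dark(u,v,r,th):
    w=g[v-r:v+r+1,u-r:u+r+1]; k=(w<th).astype(np.uint8); n,l,s,c=cv2.connectedComponentsWithStats(k)
    i=1+np.argmax(s[1:,4]); return c[i]+[u-r,v-r],s[i,4]
print(g[176:194,244:278:2])
c,a=dark(260,184,14,105); print('hub',c,a,onz(m,*c,.1))
P=[]
for u,v in [(232,127),(310,149),(213,203),(287,222)]:
    c,a=dark(u,v,12,60); p=onz(m,*c,.057);P.append(p); print(c,a,p)
print(np.mean(P,0)); print(onz(m,256,184,.1),'tcp pix',proj(m,[.6031,.1088,.1]))
E
```

```text
[[209 210 210 210 205 151 122 123 123 120 121 121 176 205 204 205 205]
 [207 208 208 209 181 118 122 122 123 123 122 121 131 202 207 205 204]
 [205 206 206 205 139 121 121 124 123 121 123 121 122 172 209 209 209]
 [203 203 204 196 117 121 122 122 122 121 123 121 120 143 208 208 208]
 [207 205 205 177 121 121 123 123 124 121 124 121 115 114 195 206 206]
 [204 206 206 137 116 121 122 123 122 121 123 121 112 105 186 204 204]
 [206 205 203 123 108 120 123 122 135 162 163 121 113 101 165 203 203]
 [205 205 199 111 104 118 122 124 136 168 169 121 116 103 156 207 205]
 [205 206 198 109 106 116 122 164 165 167 142 118 115 110 147 204 204]
 [208 207 200 109 111 115 122 160 155 147 123 119 117 111 147 205 205]
 [208 209 202 110 112 116 118 127 127 125 121 120 117 114 155 204 204]
 [205 204 200 117 112 117 119 121 122 122 122 120 117 114 159 206 205]
 [206 206 201 125 113 117 118 120 121 123 123 120 118 117 170 209 208]
 [206 207 206 138 114 118 117 121 122 121 122 120 117 110 179 206 207]
 [207 207 206 171 113 117 120 120 121 123 121 121 120 123 196 205 204]
 [204 204 206 182 117 118 119 121 122 123 124 121 109 144 205 206 205]
 [204 204 204 197 133 118 119 121 124 124 123 122 121 166 206 205 206]
 [205 205 205 204 172 122 120 122 123 124 122 123 136 192 206 206 206]]
hub [269.5 181.5] 4 [0.6234 0.102  0.1   ]Traceback (most recent call last):
  File "<stdin>", line 10, in <module>
  File "<stdin>", line 5, in dark
    return _wrapfunc(a, 'argmax', axis=axis, out=out, **kwds)
    return bound(*args, **kwds)
ValueError: attempt to get argmax of an empty sequence
```

```bash
cat >> h.py <<'E'
def blob(k,u,v,r):
    "component of mask k nearest (u,v) within window r: ellipse of hull"
    u0,v0=max(0,int(u-r)),max(0,int(v-r))
    w=np.ascontiguousarray(k[v0:int(v+r)+1,u0:int(u+r)+1]).astype(np.uint8)
    cs,_=cv2.findContours(w,cv2.RETR_EXTERNAL,cv2.CHAIN_APPROX_NONE)
    c=max(cs,key=cv2.contourArea); h=cv2.convexHull(c); e=cv2.fitEllipse(h) if len(h)>4 else (h.mean(0)[0],0,0)
    return np.array(e[0])+[u0,v0],e[1]
E
python3 - <<'E'
from h import *
m=env.camera_model('wrist'); g=cv2.imread('pics/w1.png',0)
c,a=blob(g<160,260,184,16); print('hub',c,a,onz(m,*c,.1))
P=[]
for u,v in [(232,127),(310,149),(213,203),(287,222)]:
    c,a=blob(g<120,u,v,17); p=onz(m,*c,.057);P.append(p); print(c,a,p)
P=np.array(P);print(P.mean(0)); d=P[1]-P[2]; print(np.degrees(np.arctan2(d[1],d[0])),np.hypot(*d[:2]),np.hypot(*(P[0]-P[3])[:2]))
print('tcp pix',proj(m,[.6031,.1088,.1]))
E
```

```text
hub [260.648  185.1043] (22.35000228881836, 23.07402801513672) [0.6136 0.0979 0.1   ]
[231.0995 127.4252] (25.78712272644043, 26.24666404724121) [0.579  0.1587 0.057 ]
[309.4005 149.1438] (24.982778549194336, 26.184263229370117) [0.6739 0.1327 0.057 ]
[211.8498 205.0947] (23.371749877929688, 28.867481231689453) [0.5527 0.0615 0.057 ]
[288.3371 229.8003] (36.32771301269531, 40.72842025756836) [0.6513 0.0278 0.057 ]
[0.6143 0.0952 0.057 ]
30.414064142623044 0.14052754381734686 0.1495120041709986
tcp pix (np.float64(251.2258414614841), np.float64(175.51791166229393))
```

>>> {"fn": "step_arm", "kwargs": {"motion": [[[-0.27,0.27,1.8,0],[-0.27,0.26,1.8,0],[-0.27,0.26,1.8,0],[-0.27,0.26,1.8,0],[0,0,1.8,0],[0,0,0,0],[0,0,0,0]]]}}

```text
t: 2.08
position: [0.6139, 0.0996, 0.1639]
eef_rot: [[-0.0, 1.0, 0.001], [1.0, 0.0, 0.0], [0.0, 0.001, -1.0]]
force: [-0.8, 0.5, -0.1]
width: 0.0871
```

```bash
python3 - <<'E'
from h import *
s=st()
im,m=snap('wrist','w2.png'); g=cv2.cvtColor(im,cv2.COLOR_RGB2GRAY)
u,v=proj(m,[.6136,.098,.1]); print(u,v)
c,a=blob(g<160,u,v,28); print('hub',c,a,onz(m,*c,.1))
for n in ['side','scene']:
    im,mm=snap(n,n+'1.png'); print(n,proj(mm,[.6136,.098,.1]))
E
```

```text
t 2.08 pos [0.6139 0.0996 0.1639] F [-0.8063  0.5315 -0.1297] w 0.0871 yaw 90.02 z [ 0.001   0.0004 -1.    ] q [ -9.  23.  -5.  97.   2.  59. -15.]
250.5890140047901 198.75882743226256
hub [250.5389 199.0478] (30.05588722229004, 31.156774520874023) [0.6136 0.0977 0.1   ]
side (np.float64(215.01054569477245), np.float64(180.32996888761053))
scene (np.float64(283.37954807440474), np.float64(187.58462596010438))
```

View pics/w2.png

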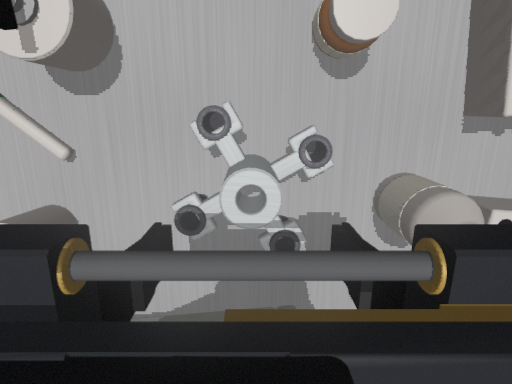

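>>> {"fn": "step_arm", "kwargs": {"motion": [[[-0.19,0,2,0],[0,0,2,0],[0,0,2,0],[0,0,2,0],[0,0,1.2,0],[0,0,0.6,0],[0,0,0,0],[0,0,0,0]]]}}

```text
t: 3.22
position: [0.6142, 0.0975, 0.0663]
eef_rot: [[0.0, 1.0, 0.002], [1.0, -0.0, 0.0], [0.0, 0.002, -1.0]]
force: [0.7, 0.5, -1.1]
width: 0.0867
```

>>> {"fn": "step_arm", "kwargs": {"motion": [[[0,0,0,0],[0,0,0,0],[0,0,0,0],[0,0,0,0],[0,0,0,0],[0,0,0,0],[0,0,0,0],[0,0,0,0]]], "hand": 1, "force": 15}}

```text
t: 4.22
position: [0.6134, 0.0973, 0.0655]
eef_rot: [[0.0, 1.0, -0.0], [1.0, -0.0, -0.0], [-0.0, -0.0, -1.0]]
force: [-1.0, 0.1, 1.2]
width: 0.0539
```

>>> {"fn": "step_arm", "kwargs": {"motion": [[[0,0,0,0],[0,0,0,0],[0,0,0,0],[0,0,0,10],[0,0,0,10],[0,0,0,10],[0,0,0,10],[0,0,0,10],[0,0,0,10],[0,0,0,10],[0,0,0,10],[0,0,0,10]]], "hand": -1}}

```text
t: 5.72
position: [0.6136, 0.0975, 0.0655]
eef_rot: [[1.0, -0.006, 0.0], [-0.006, -1.0, 0.0], [0.0, -0.0, -1.0]]
force: [0.3, -0.2, 0.1]
width: 0.0871
```

>>> {"fn": "step_arm", "kwargs": {"motion": [[[0,0,0,0],[0,0,0,0],[0,0,0,0],[0,0,0,0],[0,0,0,0],[0,0,0,0],[0,0,0,0],[0,0,0,0]]], "hand": 1}}

```text
t: 6.72
position: [0.6136, 0.0969, 0.0655]
eef_rot: [[1.0, -0.0, 0.0], [-0.0, -1.0, -0.0], [0.0, 0.0, -1.0]]
force: [0.1, -1.6, -0.0]
width: 0.0535
```

>>> {"fn": "step_arm", "kwargs": {"motion": [[[0,0,0,0],[0,0,0,0],[0,0,0,0],[0,0,-2.2,-10],[0,0,-2.2,-10],[0,0,-2.2,-10],[0,0,-2.2,-10],[0,0,-2.2,-10],[0,0,-2.2,-10],[0,0,-2.2,-10],[0,0,-2.2,-10],[0,0,-2.2,-10]]], "hand": -1}}

```text
t: 8.22
position: [0.6133, 0.0974, 0.2642]
eef_rot: [[-0.006, 1.0, -0.0], [1.0, 0.006, 0.0], [0.0, -0.0, -1.0]]
force: [0.2, -0.1, 0.2]
width: 0.0866
```

>>> {"fn": "step_arm", "kwargs": {"motion": [[[-2,-0.55,0,0],[-3.5,-1,0,0],[-4,-1.15,0,0],[-4,-1.15,0,0],[-4,-1.15,0,0],[-4,-1.15,0,0],[-4,-1.15,0,0],[-3.5,-1,0,0],[-2,-0.6,0,0],[0,0,0,0],[0,0,0,0],[0,0,0,0]]]}}

```text
t: 9.72
position: [0.5247, -0.2113, 0.2631]
eef_rot: [[-0.002, 1.0, -0.0], [1.0, 0.002, 0.001], [0.001, -0.0, -1.0]]
force: [0.0, -0.6, 1.0]
width: 0.0872
```

```bash
python3 - <<'E'
from h import *
s=st()
im,m=snap('wrist','w3.png'); print(proj(m,[.525,-.213,.108]))
E
```

```text
t 9.72 pos [ 0.5247 -0.2113  0.2631] F [ 0.0321 -0.608   0.9594] w 0.0872 yaw 90.09 z [-0.0003  0.0007 -1.    ] q [10. 13.  9. 98. -2. 69. 20.]
(np.float64(251.36324155263333), np.float64(176.71711236668162))
```

View pics/w3.png

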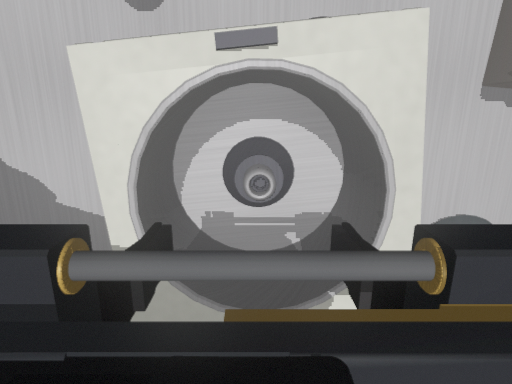

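```bash
python3 - <<'E'
from h import *
m=env.camera_model('wrist'); im=cv2.imread('pics/w3.png'); g=cv2.cvtColor(im,cv2.COLOR_BGR2GRAY)
cv2.imwrite('pics/c2.png',cv2.resize(g[150:220,220:305],None,fx=8,fy=8,interpolation=cv2.INTER_NEAREST))
# rim: outer edge of ring vs light top; sample radially
c0=np.array([262,185.]); pts=[]
# light top mask (yellowish)
k=((im[:,:,2].astype(int)-im[:,:,0])>12)
for a in np.radians(np.r_[np.arange(-170,-9,5)]):
    for r in range(160,90,-1):
        u,v=c0+r*np.array([np.cos(a),np.sin(a)])
        if 0<=int(v)<384 and 0<=int(u)<512 and k[int(v),int(u)] : last=r; seen=1
        elif 'seen' in dir() and 0<=int(v) and r<150 and last-r==2: pts.append(c0+last*np.array([np.cos(a),np.sin(a)])); break
pts=np.array(pts,np.float32); e=cv2.fitEllipse(pts); print(len(pts),e,onz(m,*e[0],.175))
P=np.array([onz(m,u,v,.175)[:2] for u,v in pts]); A=np.c_[2*P,np.ones(len(P))]; s=np.linalg.lstsq(A,(P**2).sum(1),rcond=None)[0]; print(s[:2],np.sqrt(s[2]+s[0]**2+s[1]**2))
for u,v in [(70,45),(427,10)]: print(onz(m,u,v,.175))
print(onz(m,260,184,.108))
E
```

```text
Traceback (most recent call last):
cv2.error: OpenCV(4.12.0) /io/opencv/modules/imgproc/src/shapedescr.cpp:356: error: (-215:Assertion failed) n >= 0 && (depth == CV_32F || depth == CV_32S) in function 'fitEllipseNoDirect'
```

View pics/c2.png

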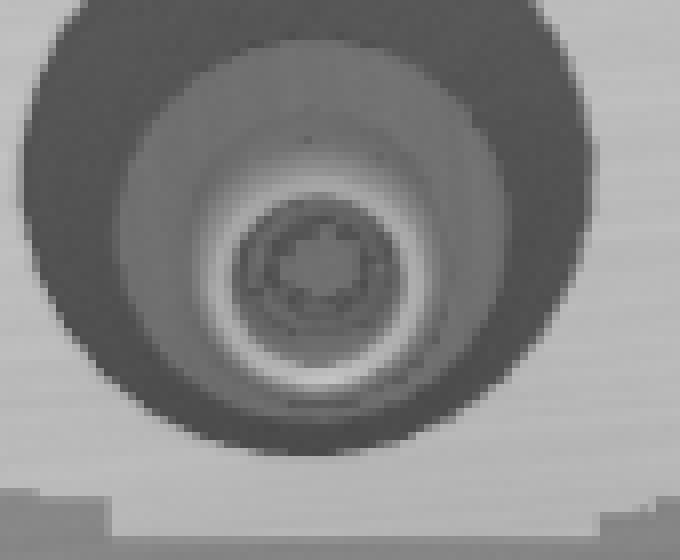

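```bash
python3 - <<'E'
from h import *
m=env.camera_model('wrist'); im=cv2.imread('pics/w3.png'); g=cv2.cvtColor(im,cv2.COLOR_BGR2GRAY)
for th in (95,110,125):
    c,a=blob(g<th,260,185,12); print(th,c,a,onz(m,*c,.108))
print(onz(m,259.4,178.9,.075))
r=lambda u,v:onz(m,u,v,.175)
k=((im[:,:,2].astype(int)-im[:,:,0])>10).astype(np.uint8); pts=[]
for a in np.radians(np.arange(-165,-14,5)):
    d=np.array([np.cos(a),np.sin(a)])
    for R in range(100,165):
        u,v=np.array([262,185])+R*d
        if all(k[int(v+t*d[1]),int(u+t*d[0])] for t in (0,2,4)): pts.append((u,v)); break
P=np.array([r(u,v)[:2] for u,v in pts]); A=np.c_[2*P,np.ones(len(P))]; s=np.linalg.lstsq(A,(P**2).sum(1),rcond=None)[0]; R=np.sqrt(s[2]+s[0]**2+s[1]**2); print(s[:2],R,len(P),np.abs(np.hypot(*(P-s[:2]).T)-R).max())
d=r(427,10)-r(70,45); print(d,np.degrees(np.arctan2(d[1],d[0])))
E
```

```text
95 [258.5245 182.6997] (12.879636764526367, 19.709823608398438) [ 0.5331 -0.22    0.108 ]
110 [259.0213 184.0501] (18.804447174072266, 20.312795639038086) [ 0.5337 -0.2215  0.108 ]
125 [259.0499 184.5049] (20.4309139251709, 20.935081481933594) [ 0.5337 -0.2221  0.108 ]
[ 0.5349 -0.2228  0.075 ]Traceback (most recent call last):
  File "<stdin>", line 13, in <module>
    return umr_sum(a, axis, dtype, out, keepdims, initial, where)
numpy.exceptions.AxisError: axis 1 is out of bounds for array of dimension 1
```

>>> {"fn": "step_arm", "kwargs": {"motion": [[[-0.25,0.23,2,0],[-0.25,0.23,2,0],[-0.25,0.23,2,0],[-0.22,0.24,1.8,0],[0,0,1,0],[0,0,0,0],[0,0,0,0],[0,0,0,0]]]}}

```text
t: 10.78
position: [0.5343, -0.2225, 0.1763]
eef_rot: [[-0.0, 1.0, 0.002], [1.0, 0.0, -0.0], [-0.0, 0.002, -1.0]]
force: [-0.1, 0.2, 0.6]
width: 0.0872
```

```bash
python3 - <<'E'
from h import *
s=st()
im,m=snap('wrist','w4.png'); g=cv2.cvtColor(im,cv2.COLOR_RGB2GRAY)
u,v=proj(m,[.534,-.222,.108]); print(u,v)
for th in (110,125,140):
    c,a=blob(g<th,u,v,18); print(th,c,a,onz(m,*c,.108))
u,v=int(u),int(v)
cv2.imwrite('pics/c3.png',cv2.resize(g[v-40:v+40,u-50:u+50],None,fx=7,fy=7,interpolation=cv2.INTER_NEAREST))
print(g[v-20:v+20:2,u],u,v); print(g[v,u-24:u+25])
E
```

```text
t 10.78 pos [ 0.5343 -0.2225  0.1763] F [-0.1133  0.1939  0.6003] w 0.0872 yaw 90.0 z [ 0.0015 -0.0004 -1.    ] q [ 12.  19.   9. 103.  -3.  58.  22.]
250.58387902382958 194.95366417626363
110 [250.092  194.0519] (24.64947509765625, 26.99791145324707) [ 0.5336 -0.2212  0.108 ]
125 [250.2977 194.7828] (27.034629821777344, 27.779272079467773) [ 0.5338 -0.2218  0.108 ]
140 [250.3739 194.8891] (27.52754783630371, 28.368480682373047) [ 0.5338 -0.2219  0.108 ]
[128 143 162 172 106  99  82 111 115 114 115 114  96  87 104  97 112 101
 198 192] 250 194
[114 114 112 112 122 136 151 169 176 171 145 101  90 101 110 102  88  70
  73  84 111 112 113 113 115 115 113 114 113 113 112 107  89  90  99 101
  91  92 117 153 178 177 164 139 127 114 108 115 113]
```

View pics/c3.png

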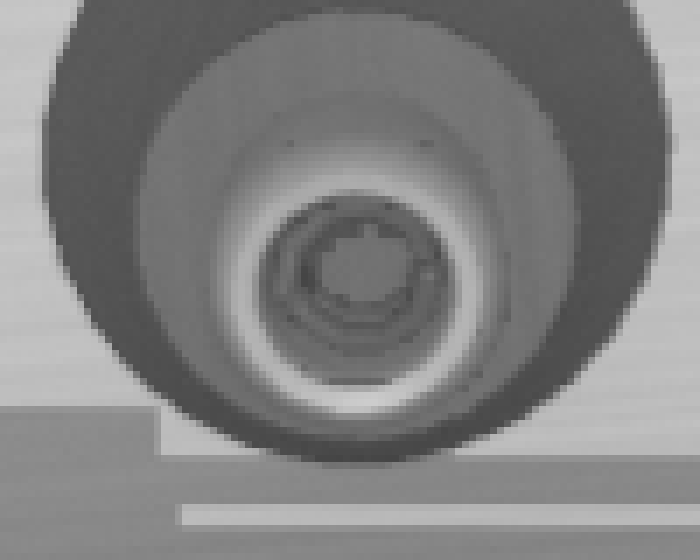

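>>> {"fn": "step_arm", "kwargs": {"motion": [[[0,0,-3,0],[0,0,-3,0],[2,0.5,-2.4,0],[4,1,0,0],[4,1,0,0],[4,1,0,0],[4,1,0,0],[4,1,0,0],[4,1,0,0],[3.9,1,2.3,0],[2,0.4,3,0],[0,0,3.4,0]]]}}

```text
t: 12.32
position: [0.6133, 0.0998, 0.1722]
eef_rot: [[-0.004, 1.0, 0.002], [1.0, 0.004, 0.002], [0.002, 0.002, -1.0]]
force: [0.8, -0.1, 0.4]
width: 0.087
```

>>> {"fn": "step_arm", "kwargs": {"motion": [[[0,0,0.5,0],[0,0,0,0],[0,0,0,0],[0,0,0,0]]]}}

```text
t: 12.82
position: [0.6136, 0.0965, 0.1689]
eef_rot: [[0.0, 1.0, 0.002], [1.0, -0.0, 0.001], [0.001, 0.002, -1.0]]
force: [0.3, 0.0, 0.8]
width: 0.0869
```

```bash
python3 - <<'E'
from h import *
s=st()
im,m=snap('wrist','w5.png'); g=cv2.cvtColor(im,cv2.COLOR_RGB2GRAY)
u,v=proj(m,[.6134,.097,.1]); print(u,v)
for th in (140,160,180):
    c,a=blob(g<th,u,v,23); print(th,c,a,onz(m,*c,.1))
E
```

```text
t 12.82 pos [0.6136 0.0965 0.1689] F [0.268  0.0126 0.8383] w 0.0869 yaw 89.97 z [ 0.0025  0.0006 -1.    ] q [-13.  23.  -0.  97.   0.  60. -13.]
250.59723077633097 194.83966613456082
140 [250.6829 193.6396] (28.334367752075195, 29.877220153808594) [0.6135 0.0981 0.1   ]
160 [250.7558 193.8493] (29.693729400634766, 30.748300552368164) [0.6135 0.0979 0.1   ]
180 [250.7724 193.8684] (30.382007598876953, 31.540468215942383) [0.6135 0.0979 0.1   ]
```

>>> {"fn": "step_arm", "kwargs": {"motion": [[[0.04,0,2,0],[0,0,2,0],[0,0,2,0],[0,0,2,0],[0,0,1.5,0],[0,0,0.8,0],[0,0,0,0],[0,0,0,0],[0,0,0,0]]]}}

```text
t: 14.0
position: [0.6133, 0.0972, 0.0652]
eef_rot: [[0.0, 1.0, 0.001], [1.0, -0.0, 0.0], [0.0, 0.001, -1.0]]
force: [0.5, 0.2, 0.6]
width: 0.0872
```

>>> {"fn": "step_arm", "kwargs": {"motion": [[[0,0,0,0],[0,0,0,0],[0,0,0,0],[0,0,0,0],[0,0,0,0],[0,0,0,0],[0,0,0,0],[0,0,0,0],[0,0,-0.5,0],[0,0,-1,0],[0,0,0,0],[0,0,0,0]]], "hand": 1, "force": 50}}

```text
t: 15.5
position: [0.6124, 0.097, 0.0793]
eef_rot: [[-0.0, 1.0, -0.001], [1.0, 0.0, -0.0], [-0.0, -0.001, -1.0]]
force: [-0.7, -0.6, -7.3]
width: 0.0527
```

>>> {"fn": "step_arm", "kwargs": {"motion": [[[0,0,-1.5,0],[0,0,-2.5,0],[0,0,-3,0],[0,0,-3,0],[0,0,-3,0],[0,0,-3,0],[0,0,-2,0],[0,0,-1,0],[0,0,0,0]]]}}

```text
t: 16.62
position: [0.6129, 0.0971, 0.2702]
eef_rot: [[-0.0, 1.0, 0.001], [1.0, 0.0, 0.0], [0.0, 0.001, -1.0]]
force: [-0.1, -0.8, -6.4]
width: 0.0527
```

>>> {"fn": "step_arm", "kwargs": {"motion": [[[-1,-0.25,0,0],[-2.5,-0.6,0,0],[-4,-1,0,0],[-4.5,-1.1,0,0],[-5,-1.25,0,0],[-5,-1.25,0,0],[-4,-1,0,0],[-3,-0.75,0,0],[-2,-0.5,0,0],[-1,-0.23,0,0],[0,0,0,0],[0,0,0,0]]]}}

```text
t: 18.12
position: [0.5339, -0.2214, 0.2692]
eef_rot: [[-0.002, 1.0, -0.0], [1.0, 0.002, 0.001], [0.001, -0.0, -1.0]]
force: [-0.6, 0.3, -6.7]
width: 0.0526
```

>>> {"fn": "step_arm", "kwargs": {"motion": [[[0,0,1,0],[0,0,1.5,0],[0,0,2,0],[0,0,1.5,0],[0,0,1,0],[0,0,0.5,0],[0,0,0,0],[0,0,0,0]]]}}

```text
t: 19.12
position: [0.534, -0.2232, 0.1951]
eef_rot: [[0.0, 1.0, 0.002], [1.0, -0.0, -0.0], [-0.0, 0.002, -1.0]]
force: [-0.1, -0.2, -7.1]
width: 0.0528
```

```bash
python3 - <<'E'
from h import *
a=[]
for _ in range(3):
    im,m=snap('wrist','w6.png'); s=env.read_state(); a.append(s['position'])
print(np.array(a),np.mean(a,0)); st(); snap('side','side2.png'); snap('scene','scene2.png')
E
```

```text
[[ 0.534  -0.2232  0.1951]
 [ 0.5339 -0.2231  0.1951]
 [ 0.5338 -0.2231  0.195 ]] [ 0.5339 -0.2231  0.1951]
t 19.27 pos [ 0.5338 -0.2231  0.195 ] F [-0.5389 -0.6934 -6.9851] w 0.0527 yaw 90.0 z [ 0.0011 -0.0002 -1.    ] q [ 11.  18.   9. 102.  -3.  61.  21.]
```

>>> {"fn": "step_arm", "kwargs": {"motion": [[[0.04,-0.01,0.8,0],[0,0,0.8,0],[0,0,0.8,0],[0,0,0.8,0],[0,0,0.6,0],[0,0,0.4,0],[0,0,0.3,0],[0,0,0,0]]]}}

```text
t: 20.38
position: [0.5334, -0.2225, 0.1493]
eef_rot: [[0.0, 1.0, -0.0], [1.0, -0.0, 0.0], [0.0, -0.0, -1.0]]
force: [-0.1, -0.2, -7.4]
width: 0.053
```

>>> {"fn": "step_arm", "kwargs": {"motion": [[[0,0,0.4,0],[0,0,0.4,0],[0,0,0.4,0],[0,0,0.4,0],[0,0,0.3,0],[0,0,0.2,0],[0,0,0.1,0],[0,0,0,0]]]}}

```text
t: 21.38
position: [0.5334, -0.2226, 0.1274]
eef_rot: [[0.0, 1.0, 0.0], [1.0, -0.0, 0.0], [0.0, 0.0, -1.0]]
force: [-1.0, -0.3, -7.5]
width: 0.0529
```

>>> {"fn": "step_arm", "kwargs": {"motion": [[[0,0,0.1,0],[0,0,0.05,0],[0,0,0.05,0],[0,0,0,0]]]}}

```text
t: 21.88
position: [0.5334, -0.2225, 0.1254]
eef_rot: [[-0.0, 1.0, 0.0], [1.0, 0.0, 0.0], [0.0, 0.0, -1.0]]
force: [0.1, 0.3, -6.4]
width: 0.0529
```

>>> {"fn": "step_arm", "kwargs": {"motion": [[[0,0,0.08,0],[0,0,0.05,0],[0,0,0,0]]]}}

```text
t: 22.25
position: [0.5335, -0.2226, 0.1245]
eef_rot: [[-0.0, 1.0, 0.0], [1.0, 0.0, -0.0], [-0.0, 0.0, -1.0]]
force: [-1.3, 0.2, -3.6]
width: 0.0532
```

>>> {"fn": "step_arm", "kwargs": {"motion": [[[0,0,0,0],[0,0,0,0],[0,0,0,0],[0,0,0,0],[0,0,-1,0],[0,0,-1.5,0],[0,0,-2,0],[0,0,-1,0],[0,0,0,0],[0,0,0,0],[0,0,0,0]]], "hand": -1}}

```text
t: 23.62
position: [0.533, -0.2224, 0.1784]
eef_rot: [[0.0, 1.0, -0.001], [1.0, -0.0, 0.0], [0.0, -0.001, -1.0]]
force: [0.1, 1.1, -0.1]
width: 0.0869
```

```bash
python3 - <<'E'
from h import *
s=st()
im,m=snap('wrist','w7.png'); g=cv2.cvtColor(im,cv2.COLOR_RGB2GRAY)
u,v=proj(m,[.5337,-.222,.16]); print(u,v)
for th in (120,140,160):
    c,a=blob(g<th,u,v,35); print(th,c,a,onz(m,*c,.16))
u,v=int(u),int(v)
cv2.imwrite('pics/c4.png',cv2.resize(im[v-100:v+80,u-130:u+130,::-1],None,fx=3,fy=3))
E
```

```text
t 23.62 pos [ 0.533  -0.2224  0.1784] F [ 0.0675  1.0884 -0.0737] w 0.0869 yaw 90.0 z [-0.0013  0.0005 -1.    ] q [ 11.  19.   9. 103.  -3.  59.  22.]
252.08797416935175 213.7957457459975
120 [248.6618 208.8504] (22.456750869750977, 30.715625762939453) [ 0.5313 -0.2184  0.16  ]
140 [251.9875 214.0075] (35.714412689208984, 35.952877044677734) [ 0.5336 -0.2222  0.16  ]
160 [252.0051 237.2338] (73.05252075195312, 79.98895263671875) [ 0.5337 -0.2395  0.16  ]
```

View pics/c4.png

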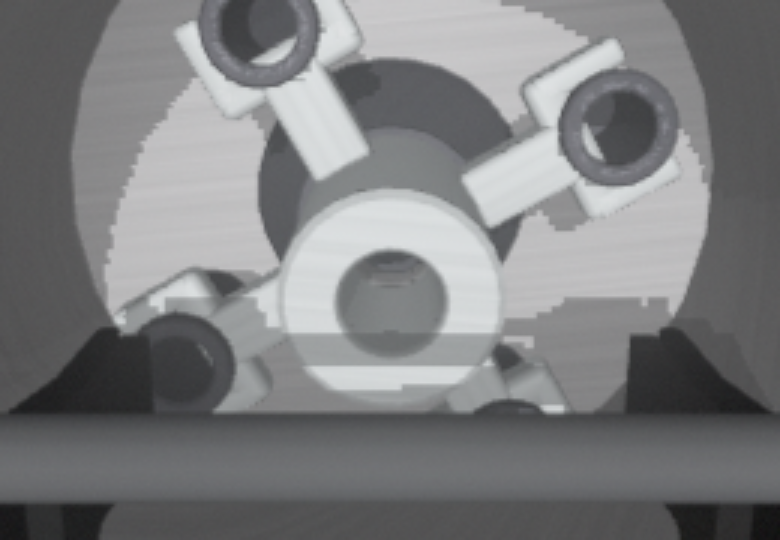

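>>> {"fn": "step_arm", "kwargs": {"motion": [[[0,0,-3,0],[0,0,-3,0],[2,-0.4,-3,0],[4,-0.9,-1,0],[5,-1.1,0,0],[5,-1.1,0,0],[5,-1.1,0,0],[5,-1.1,0,0],[5,-1.1,0,0],[5,-1.1,0,0],[5,-1,0,0],[3,-0.4,0,0]]]}}

```text
t: 25.18
position: [0.4392, 0.2201, 0.2789]
eef_rot: [[-0.003, 1.0, -0.001], [1.0, 0.003, 0.0], [0.0, -0.001, -1.0]]
force: [0.6, -0.2, 0.3]
width: 0.087
```

>>> {"fn": "step_arm", "kwargs": {"motion": [[[0,0,0,0],[0,0,0,0],[0,0,0,0]]]}}

```text
t: 25.55
position: [0.4409, 0.2159, 0.279]
eef_rot: [[0.003, 1.0, -0.0], [1.0, -0.003, -0.001], [-0.001, -0.0, -1.0]]
force: [-0.7, -0.4, -0.8]
width: 0.0869
```

```bash
python3 - <<'E'
from h import *
s=st()
im,m=snap('wrist','w8.png'); print(proj(m,[.43,.253,.1]))
E
```

```text
t 25.55 pos [0.4409 0.2159 0.279 ] F [-0.6703 -0.369  -0.8385] w 0.0869 yaw 89.85 z [-0.0001 -0.0006 -1.    ] q [-21.   6. -11. 105.   1.  69. -33.]
(np.float64(241.69535023344804), np.float64(139.42726203147768))
```

View pics/w8.png

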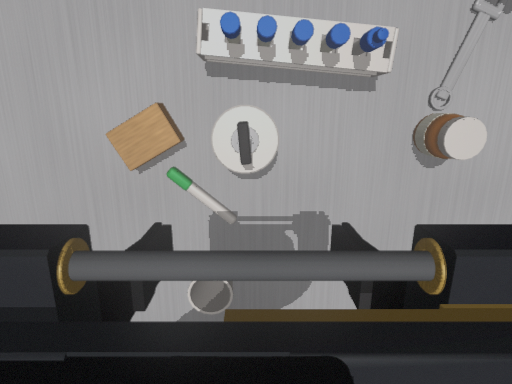

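```bash
cat > wing.py <<'E'
from h import *
def wing(im,m,u,v,r,zt,th=60):
    g=cv2.cvtColor(im,cv2.COLOR_RGB2GRAY); u0,v0=int(u-r),max(0,int(v-r))
    k=(g[v0:int(v+r),u0:int(u+r)]<th).astype(np.uint8)
    cs,_=cv2.findContours(k,cv2.RETR_EXTERNAL,cv2.CHAIN_APPROX_NONE)
    c=max(cs,key=cv2.contourArea)[:,0,:]+[u0,v0]
    P=np.array([onz(m,a,b,zt)[:2] for a,b in c],np.float32)*1000
    (cx,cy),(w,h),a=cv2.minAreaRect(P); B=cv2.boxPoints(((cx,cy),(w,h),a)); e=[B[1]-B[0],B[2]-B[1]]; e=max(e,key=np.linalg.norm)
    print('wing mm',cx,cy,w,h,'yaw',np.degrees(np.arctan2(e[1],e[0]))%180)
    return cx,cy
E
python3 - <<'E'
from wing import *
m=env.camera_model('wrist'); im=cv2.imread('pics/w8.png')[:,:,::-1].copy()
for th in (50,70): wing(im,m,245,143,26,.122,th)
g=cv2.cvtColor(im,cv2.COLOR_RGB2GRAY)
h=cv2.cvtColor(im,cv2.COLOR_RGB2HSV)
k=(g>175); k[:100]=0
c,a=blob(k,245,140,38); print('holder',c,a,onz(m,*c,.08))
cv2.imwrite('pics/c5.png',cv2.resize(im[95:180,200:290,::-1],None,fx=6,fy=6))
E
```

```text
Traceback (most recent call last):
  File "wing.py", line 6, in wing
    c=max(cs,key=cv2.contourArea)[:,0,:]+[u0,v0]
      ~~~^^^^^^^^^^^^^^^^^^^^^^^^
ValueError: max() iterable argument is empty
```

```bash
python3 - <<'E'
from wing import *
m=env.camera_model('wrist'); im=cv2.imread('pics/w8.png')[:,:,::-1].copy()
g=cv2.cvtColor(im,cv2.COLOR_RGB2GRAY); print(g[143,225:268])
for th in (75,95): wing(im,m,245,143,26,.122,th)
k=(g>175)
for z in (.08,):
    c,a=blob(k,245,140,40); print('holder',c,a,onz(m,*c,z))
E
```

```text
[203 203 203 202 204 195 168 180 180 178 177 172 157 165  71  78  80  80
  80  81  80  80  81  74  82 118 136 147 147 178 177 177 175 176 201 204
 203 203 203 204 204 203 203]
wing mm 431.7059020996094 273.0538024902344 7.557675838470459 1.0170713663101196 yaw 13.599795
wing mm 433.2682189941406 251.2022705078125 11.785744667053223 45.58757781982422 yaw 95.08316
holder [244.4779 138.6251] (66.05138397216797, 66.82494354248047) [0.4328 0.2523 0.08  ]
```

>>> {"fn": "step_arm", "kwargs": {"motion": [[[0,0,0,-5.2],[0.9,-0.12,2,0],[0.9,-0.12,3,0],[0.9,-0.12,3,0],[0.82,-0.12,3,0],[0,0,2,0],[0,0,0.5,0],[0,0,0,0],[0,0,0,0],[0,0,0,0]]], "hand": -0.2}}

```text
t: 26.85
position: [0.433, 0.2522, 0.145]
eef_rot: [[-0.09, 0.996, 0.002], [0.996, 0.09, 0.001], [0.001, 0.002, -1.0]]
force: [-0.0, 0.5, 0.6]
width: 0.0525
```

```bash
python3 - <<'E'
from wing import *
s=st()
im,m=snap('wrist','w9.png'); g=cv2.cvtColor(im,cv2.COLOR_RGB2GRAY)
u,v=proj(m,[.433,.2505,.122]); print(u,v, g[int(v),int(u)-20:int(u)+20])
wing(im,m,u,v,50,.122,95)
cv2.imwrite('pics/c6.png',im[:,:,::-1])
E
```

```text
t 26.85 pos [0.433  0.2522 0.145 ] F [-0.0362  0.4519  0.5737] w 0.0525 yaw 95.19 z [ 0.0016  0.0008 -1.    ] q [-24.  14. -13. 114.   4.  52. -34.]
250.62833663004292 214.5541557855361 [210 210 210 210 210 209 198 168 180 184 183 180 167  70  74  78  77  79
  79  78  78  79  80  79  79  78  79  74  74 122 180 182 181 178 179 193
 206 211 210 210]
wing mm 432.9462890625 253.22467041015625 11.232061386108398 49.25370407104492 yaw 94.852104
```

View pics/c6.png

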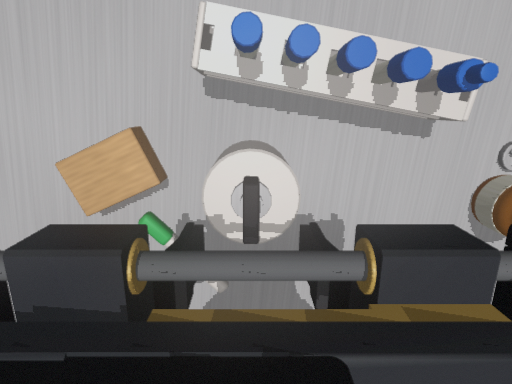

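```bash
python3 - <<'E'
from h import *
m=env.camera_model('wrist'); g=cv2.imread('pics/w9.png',0)
print(g[168:186,250],g[228:252,247],g[228:252,255])
for v in (242,243,244): print(v,onz(m,250,v,.122), onz(m,250,177,.094))
k=g>190; c,a=blob(k,250,198,52); print('holder',c,a,onz(m,*c,.08))
E
```

```text
[214 214 215 214 215 214 215 215 129  75  78  75  76  76  75  77  80  82] [ 66  64  64  64  65  63  61  64  58  65  67  64  63  63  60  67 113 119
 118 118 118 118  92  70] [ 65  67  65  65  66  63  64  62  61  61  66  66  65  64  64  65 111 118
 118 117 117 117  93  68]
242 [0.4343 0.2295 0.122 ] [0.4304 0.2718 0.094 ]
243 [0.4344 0.2287 0.122 ] [0.4304 0.2718 0.094 ]
244 [0.4345 0.2279 0.122 ] [0.4304 0.2718 0.094 ]
holder [250.8701 193.5663] (84.98999786376953, 95.83987426757812) [0.4326 0.2549 0.08  ]
```

>>> {"fn": "step_arm", "kwargs": {"motion": [[[-0.15,0,1.5,0],[0,0,1.5,0],[0,0,1.3,0],[0,0,0.8,0],[0,0,0.2,0],[0,0,0,0],[0,0,0,0]]]}}

```text
t: 27.78
position: [0.4329, 0.2508, 0.0916]
eef_rot: [[-0.091, 0.996, 0.001], [0.996, 0.091, 0.001], [0.001, 0.001, -1.0]]
force: [0.6, 0.1, 0.1]
width: 0.0519
```

>>> {"fn": "step_arm", "kwargs": {"motion": [[[0,0,0,0],[0,0,0,0],[0,0,0,0],[0,0,0,0],[0,0,0,0],[0,0,0,0],[0,0,0,0],[0,0,0,0]]], "hand": 1, "force": 35}}

```text
t: 28.78
position: [0.4327, 0.2506, 0.0912]
eef_rot: [[-0.091, 0.996, 0.0], [0.996, 0.091, 0.0], [0.0, 0.0, -1.0]]
force: [1.2, 0.6, -0.2]
width: 0.0104
```

>>> {"fn": "step_arm", "kwargs": {"motion": [[[0,0,-0.5,0],[0,0,-1.5,0],[0,0,-2.5,0],[0,0,-3,0],[0,0,-3,0],[0,0,-3,0],[0,0,-3,0],[0,0,-3,0],[0,0,-1.5,0],[0,0,0,0],[0,0,0,0],[0,0,0,0]]]}}

```text
t: 30.28
position: [0.432, 0.2502, 0.2999]
eef_rot: [[-0.091, 0.996, -0.002], [0.996, 0.091, -0.001], [-0.001, -0.002, -1.0]]
force: [0.1, -0.5, -2.2]
width: 0.0103
```

```bash
python3 - <<'E'
from h import *
s=st()
im,m=snap('wrist','w10.png'); p=s['position']; R=s['eef_rot']
for d in ([0,0,.089],[.010,0,.082],[.006,0,.089],[.017,0,.011],[.017,0,.005],[.023,0,-.003],[.023,0,-.031]): print(d,proj(m,p+R@np.array(d)))
cv2.imwrite('pics/c7.png',cv2.resize(im[130:260,170:330,::-1],None,fx=4.5,fy=4.5))
E
```

```text
t 30.27 pos [0.432  0.2502 0.2999] F [ 0.0854 -0.5289 -2.2158] w 0.0103 yaw 95.2 z [-0.0021 -0.0013 -1.    ] q [-23.   6. -13. 102.   2.  72. -31.]
[0, 0, 0.089] (np.float64(250.9852713019638), np.float64(189.5745283887968))
[0.01, 0, 0.082] (np.float64(250.98352475480917), np.float64(180.52458478746502))
[0.006, 0, 0.089] (np.float64(250.9895562802004), np.float64(183.16319846771043))
[0.017, 0, 0.011] (np.float64(250.86673564852842), np.float64(193.39731661237454))
[0.017, 0, 0.005] (np.float64(250.85267464932528), np.float64(195.78040171576706))
[0.023, 0, -0.003] (np.float64(250.83776704981176), np.float64(189.7735809929921))
[0.023, 0, -0.031] (np.float64(250.75327992372124), np.float64(202.71713366394766))
```

View pics/c7.png

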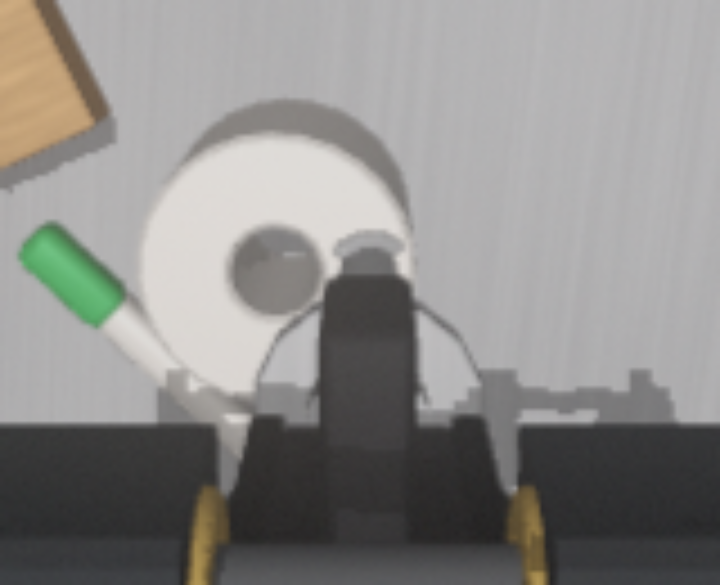

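>>> {"fn": "step_arm", "kwargs": {"motion": [[[-1.5,0.2,0,0],[-3,0.35,0,0],[-5,0.6,0,0],[-5.5,0.66,0,0],[-5.5,0.66,0,0],[-5.5,0.66,0,0],[-5.5,0.66,0,0],[-5.5,0.66,0,0],[-5,0.6,0,0],[-3.5,0.4,0,0],[-1.8,0.21,0,0],[-0.82,0.1,0,0]]]}}

```text
t: 31.82
position: [0.5332, -0.224, 0.3008]
eef_rot: [[-0.09, 0.996, -0.001], [0.996, 0.09, 0.001], [0.001, -0.001, -1.0]]
force: [0.0, 0.7, -1.7]
width: 0.0103
```

>>> {"fn": "step_arm", "kwargs": {"motion": [[[0,0,0,0],[0,0,0,-10.4],[0,0,0,-10.5],[0,0,0,-10.5],[0,0,0,-10.5],[0,0,0,-10.5],[0,0,0,-10.5],[0,0,0,-10.5],[0,0,0,-10.5],[0,0,0,-10.5]]]}}

```text
t: 33.08
position: [0.5337, -0.2213, 0.3013]
eef_rot: [[-0.984, -0.176, 0.0], [-0.176, 0.984, 0.001], [-0.0, 0.001, -1.0]]
force: [0.2, 0.4, -1.8]
width: 0.0105
```

>>> {"fn": "step_arm", "kwargs": {"motion": [[[0,0,0,-10.5],[0,0,0,-10.5],[0,0,0,-10.5],[0,0,0,-10.5],[0,0,0,-10.5],[0,0,0,-10.5],[0,0,0,-3],[0,0,0,0],[0,0,0,0],[0,0,0,0]]]}}

```text
t: 34.33
position: [0.5324, -0.219, 0.2855]
eef_rot: [[-0.449, -0.893, -0.04], [-0.893, 0.449, -0.002], [0.02, 0.035, -0.999]]
force: [0.5, -0.4, -2.3]
width: 0.0104
```

```bash
python3 - <<'E'
from h import *
s=st()
E
```

```text
t 34.33 pos [ 0.5324 -0.219   0.2855] F [ 0.5344 -0.4453 -2.2607] w 0.0104 yaw -116.67 z [-0.0404 -0.0021 -0.9992] q [ 60.  25. -59.  91.  22.  79. 152.]
```

>>> {"fn": "step_arm", "kwargs": {"motion": [[[0,0,0,10.5],[0,0,0,10.5],[0,0,0,10.5],[0,0,0,10.5],[0,0,0,10.5],[0,0,0,10.5],[0,0,0,10.5],[0,0,0,0],[0,0,0,0]]]}}

```text
t: 35.45
position: [0.5325, -0.2192, 0.2855]
eef_rot: [[-0.984, 0.174, -0.04], [0.174, 0.985, -0.001], [0.039, -0.008, -0.999]]
force: [0.3, 0.1, -1.1]
width: 0.0104
```

```bash
python3 - <<'E'
from h import *
s=st(); print(s['eef_rot'])
E
```

```text
t 35.45 pos [ 0.5325 -0.2192  0.2855] F [ 0.3254  0.1095 -1.112 ] w 0.0104 yaw 169.96 z [-0.04   -0.0011 -0.9992] q [ 51.  20. -43.  91.  14.  77.  85.]
[[-0.9839  0.174  -0.04  ]
 [ 0.1741  0.9847 -0.0011]
 [ 0.0392 -0.0081 -0.9992]]
```

>>> {"fn": "step_arm", "kwargs": {"motion": [[[0,0,-1.5,10.5],[0,0,0,10.5],[0,0,0,10.5],[0,0,0,10.5],[0,0,0,10.5],[0,0,0,10.5],[0,0,0,10.5],[0,0,0,6.5],[0,0,0,0],[0,0,0,0]]]}}

```text
t: 36.7
position: [0.5329, -0.2195, 0.3001]
eef_rot: [[0.001, 0.999, -0.04], [1.0, -0.001, -0.0], [-0.0, -0.04, -0.999]]
force: [0.4, -0.2, -1.2]
width: 0.01
```

```bash
python3 - <<'E'
from h import *
s=st(); print(s['eef_rot'])
E
```

```text
t 36.7 pos [ 0.5329 -0.2195  0.3001] F [ 0.4044 -0.2458 -1.1792] w 0.01 yaw 89.94 z [-0.0404 -0.0004 -0.9992] q [ 40.  17. -29.  90.   9.  77.  10.]
[[ 0.0011  0.9992 -0.0404]
 [ 1.     -0.0011 -0.0004]
 [-0.0005 -0.0404 -0.9992]]
```

>>> {"fn": "step_arm", "kwargs": {"motion": [[[1,1.5,-0.1,0],[2,3,-0.2,0],[3,4.5,-0.2,0],[3.3,5,-0.2,0],[3.3,5,-0.2,0],[3.3,5,-0.2,0],[3,4.5,-0.2,0],[2,3,-0.1,0],[1,1.5,0,0],[0,0,0,0],[0,0,0,0]]]}}

```text
t: 38.08
position: [0.8639, -0.0019, 0.3005]
eef_rot: [[0.004, 0.999, -0.041], [1.0, -0.004, -0.001], [-0.001, -0.041, -0.999]]
force: [-0.2, 0.2, -1.3]
width: 0.0099
```

```bash
python3 - <<'E'
from h import *
s=st()
E
```

```text
t 38.08 pos [ 0.8639 -0.0019  0.3005] F [-0.2122  0.1825 -1.2772] w 0.0099 yaw 89.8 z [-0.0407 -0.0005 -0.9992] q [  6.  50. -27.  37.  20.  99. -10.]
```

>>> {"fn": "step_arm", "kwargs": {"motion": [[[0,1.5,-0.1,0],[0,1.5,-0.1,0],[0,1.5,0,0],[0,1,0,0],[0,0,0,0],[0,0,0,0]]]}}

```text
t: 38.83
position: [0.9186, -0.0028, 0.3013]
eef_rot: [[0.004, 0.999, -0.04], [1.0, -0.004, -0.0], [-0.001, -0.04, -0.999]]
force: [0.0, -1.3, -0.6]
width: 0.0104
```

```bash
python3 - <<'E'
from h import *
s=st()
E
```

```text
t 38.83 pos [ 0.9186 -0.0028  0.3013] F [ 0.0439 -1.2556 -0.5637] w 0.0104 yaw 89.76 z [-0.0401 -0.0005 -0.9992] q [ -0.  62. -23.  10.  21. 111.  -5.]
```

>>> {"fn": "step_arm", "kwargs": {"motion": [[[0,0.5,0,0],[0,0.5,0,0],[0,0,0,0],[0,0,0,0]]]}}

```text
t: 39.33
position: [0.924, -0.0026, 0.2993]
eef_rot: [[0.004, 0.999, -0.035], [1.0, -0.004, -0.0], [-0.001, -0.035, -0.999]]
force: [0.4, -0.5, -1.4]
width: 0.0101
```

>>> {"fn": "step_arm", "kwargs": {"motion": [[[0,0.5,0,0],[0,0.5,0,0],[0,0,0,0],[0,0,0,0]]]}}

```text
t: 39.83
position: [0.9276, -0.0021, 0.2951]
eef_rot: [[0.004, 1.0, -0.031], [1.0, -0.004, -0.0], [-0.0, -0.031, -1.0]]
force: [0.2, -0.4, -1.6]
width: 0.0101
```

```bash
python3 - <<'E'
from h import *
s=st(); print(s['eef_rot'])
E
```

```text
t 39.83 pos [ 0.9276 -0.0021  0.2951] F [ 0.1684 -0.3782 -1.5882] w 0.0101 yaw 89.79 z [-0.0305 -0.0001 -0.9995] q [ -2.  64. -11.   6.  10. 112.  -3.]
[[ 0.0036  0.9995 -0.0305]
 [ 1.     -0.0036 -0.0001]
 [-0.0003 -0.0305 -0.9995]]
```

Works: tilt is shrinking. Continue outward.

>>> {"fn": "step_arm", "kwargs": {"motion": [[[0,0.5,0,0],[0,0.5,0,0],[0,0.5,0,0],[0,0.5,0,0],[0,0,0,0],[0,0,0,0]]]}}

```text
t: 40.58
position: [0.9345, -0.0019, 0.2886]
eef_rot: [[0.003, 1.0, -0.02], [1.0, -0.003, -0.0], [-0.0, -0.02, -1.0]]
force: [-0.4, 0.5, 0.4]
width: 0.0101
```

>>> {"fn": "step_arm", "kwargs": {"motion": [[[0,0.5,0,0],[0,0.5,0,0],[0,0.5,0,0],[0,0,0,0],[0,0,0,0]]]}}

```text
t: 41.2
position: [0.9395, -0.002, 0.284]
eef_rot: [[0.003, 1.0, -0.011], [1.0, -0.003, -0.0], [-0.0, -0.011, -1.0]]
force: [0.1, -0.5, -1.7]
width: 0.0101
```

```bash
python3 - <<'E'
from h import *
s=st(); print(s['eef_rot'])
E
```

```text
t 41.2 pos [ 0.9395 -0.002   0.284 ] F [ 0.1245 -0.4674 -1.6774] w 0.0101 yaw 89.8 z [-0.011  -0.0001 -0.9999] q [ -3.  65.  13.   6. -12. 110.  -2.]
[[ 0.0034  0.9999 -0.011 ]
 [ 1.     -0.0034 -0.0001]
 [-0.0001 -0.011  -0.9999]]
```

>>> {"fn": "step_arm", "kwargs": {"motion": [[[0,0.5,0,0],[0,0.5,0,0],[0,0.5,0,0],[0,0,0,0],[0,0,0,0]]]}}

```text
t: 41.82
position: [0.9445, -0.002, 0.2796]
eef_rot: [[0.003, 1.0, -0.002], [1.0, -0.003, -0.0], [-0.0, -0.002, -1.0]]
force: [-0.1, -0.7, -2.7]
width: 0.0102
```

```bash
python3 - <<'E'
from h import *
for _ in range(3): snap('wrist'); s=st()
print(s['eef_rot'])
E
```

```text
t 41.88 pos [ 0.9445 -0.0019  0.2796] F [ 0.1329 -0.0957 -2.0427] w 0.0103 yaw 89.81 z [-0.0023 -0.     -1.    ] q [ -3.  66.  21.   6. -20. 109.  -1.]
t 41.92 pos [ 0.9445 -0.002   0.2796] F [ 1.2384 -0.0963 -1.7088] w 0.0104 yaw 89.81 z [-0.0023 -0.0001 -1.    ] q [ -3.  66.  21.   6. -20. 109.  -1.]
t 41.98 pos [ 0.9445 -0.002   0.2795] F [ 0.8214  0.0319 -1.8974] w 0.0103 yaw 89.81 z [-0.0023 -0.0001 -1.    ] q [ -3.  66.  21.   6. -20. 109.  -1.]
[[ 0.0034  1.     -0.0023]
 [ 1.     -0.0034 -0.0001]
 [-0.0001 -0.0023 -1.    ]]
```

>>> {"fn": "step_arm", "kwargs": {"motion": [[[0,-1.5,0,0],[-1,-2.5,-0.5,0],[-2,-4,-0.5,0],[-2.7,-5,-0.5,0],[-2.8,-5,-0.5,0],[-2.8,-5,0,0],[-2.8,-5,0,0],[-2.8,-5,0,0],[-2.5,-4,0,0],[-1.5,-2.6,0,0],[-1.05,-1.5,0,0],[0,0,0,10]]]}}

```text
t: 43.48
position: [0.5319, -0.2212, 0.3013]
eef_rot: [[0.183, 0.983, -0.001], [0.983, -0.183, -0.001], [-0.001, -0.001, -1.0]]
force: [0.1, -0.6, -1.5]
width: 0.0105
```

>>> {"fn": "step_arm", "kwargs": {"motion": [[[0,0,0,4.2],[0,0,0,0],[0,0,0,0],[0,0,0,0]]]}}

```text
t: 43.98
position: [0.5329, -0.22, 0.3005]
eef_rot: [[0.248, 0.969, -0.003], [0.969, -0.248, -0.001], [-0.001, -0.002, -1.0]]
force: [0.5, 0.5, -2.1]
width: 0.0104
```

```bash
python3 - <<'E'
from h import *
for _ in range(2): snap('wrist'); s=st()
R=s['eef_rot']; d=np.array([.5338,-.2215,s['position'][2]])-s['position']; print((R.T@d)*100)
E
```

```text
t 44.02 pos [ 0.5329 -0.2201  0.3005] F [ 0.9055 -0.2211 -1.907 ] w 0.0104 yaw 75.63 z [-0.0026 -0.0007 -1.    ] q [-6. 14. 30. 94. -7. 74. 11.]
t 44.08 pos [ 0.5328 -0.2201  0.3006] F [-0.4138  0.0091 -1.5848] w 0.0102 yaw 75.62 z [-0.0025 -0.0007 -1.    ] q [-6. 14. 30. 94. -7. 74. 11.]
[-0.1096  0.1285 -0.0001]
```

>>> {"fn": "step_arm", "kwargs": {"motion": [[[-0.11,0.13,1,0],[0,0,1.5,0],[0,0,1.3,0],[0,0,0.6,0],[0,0,0,0],[0,0,0,0]]]}}

```text
t: 44.82
position: [0.5339, -0.2217, 0.257]
eef_rot: [[0.249, 0.969, -0.002], [0.969, -0.249, -0.001], [-0.001, -0.001, -1.0]]
force: [0.1, -0.3, -1.2]
width: 0.01
```

```bash
python3 - <<'E'
from h import *
s=st(); im,m=snap('wrist','w11.png')
cv2.imwrite('pics/c8.png',cv2.resize(im[150:250,190:310,::-1],None,fx=6,fy=6,interpolation=cv2.INTER_CUBIC))
p=s['position'];R=s['eef_rot']
print('hub c',proj(m,[.5335,-.2228,.16]), 'tip',proj(m,p+R@[-.0013,0,.089]))
E
```

```text
t 44.83 pos [ 0.5339 -0.2217  0.257 ] F [ 0.1295 -0.2679 -1.1878] w 0.01 yaw 75.59 z [-0.0017 -0.001  -1.    ] q [-5. 16. 29. 98. -8. 68. 12.]
hub c (np.float64(251.26325085527614), np.float64(188.54605621382674)) tip (np.float64(251.2988067971181), np.float64(190.95388543633425))
```

View pics/c8.png

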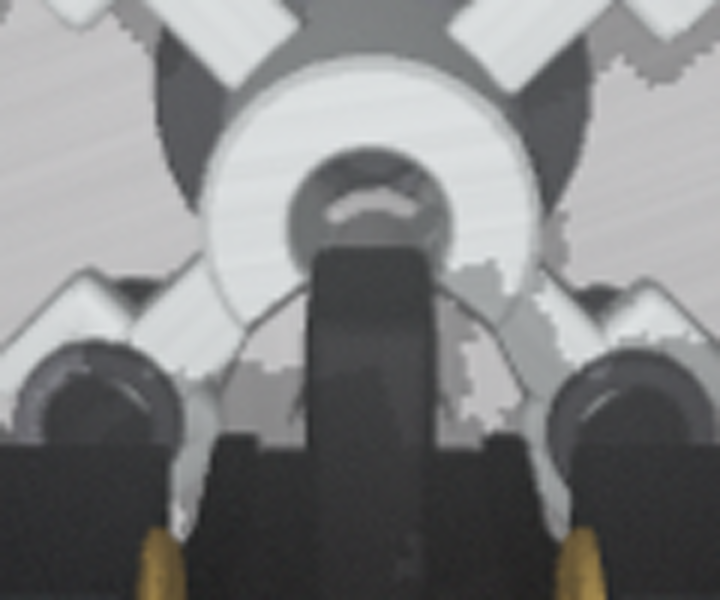

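```bash
python3 - <<'E'
from h import *
s=env.read_state();m=env.camera_model('wrist'); g=cv2.imread('pics/w11.png',0)
print(g[155:196,251]); print(g[155:196,253])
p=s['position'];R=s['eef_rot']
H=np.array([.5335,-.2228,.16]); 
for r in (.012,.027): print('hub r',r,proj(m,H+R[:,0]*r*np.array([1,1,0])))
for z in (.076,.079,.082,.085,.089):
  print(z,proj(m,p+R@[.0087,0,z]))
E
```

```text
[128 129 129 128 173 191 197 217 220 221 222 221 217 219 220 221 222 221
 219 161 107  96  94  94  83  82 112 159 170 162 121 113 113 113 112 113
  79  68  66  65  65]
[128 128 127 129 173 191 197 218 220 222 222 220 219 219 220 221 222 222
 218 166 109  96  95  96  85  84 141 162 168 160 117 110 110 110 111 111
  76  66  67  64  66]
hub r 0.012 (np.float64(251.21969645380813), np.float64(175.9749352859583))
hub r 0.027 (np.float64(251.23365379825375), np.float64(159.91854222511733))
0.076 (np.float64(251.294271159133), np.float64(183.50464329771276))
0.079 (np.float64(251.29535909257396), np.float64(182.73171315115107))
0.082 (np.float64(251.296424556949), np.float64(181.9747463142541))
0.085 (np.float64(251.29746824122324), np.float64(181.23325330679828))
0.089 (np.float64(251.29882707887012), np.float64(180.26785731654317))
```

>>> {"fn": "step_arm", "kwargs": {"motion": [[[0,0,1,0],[0,0,1,0],[0,0,1,0],[0,0,1,0],[0,0,1,0],[0,0,0.5,0],[0,0,0,0],[0,0,0,0]]]}}

```text
t: 45.88
position: [0.5338, -0.2218, 0.2019]
eef_rot: [[0.249, 0.969, -0.002], [0.969, -0.249, -0.001], [-0.001, -0.001, -1.0]]
force: [0.5, -0.0, -2.4]
width: 0.0104
```

```bash
python3 - <<'E'
from h import *
for _ in range(2): s=st(); print(s['wrist_torque']); snap('wrist')
E
```

```text
t 45.88 pos [ 0.5338 -0.2218  0.2019] F [ 0.5356 -0.0279 -2.4182] w 0.0104 yaw 75.59 z [-0.0018 -0.0009 -1.    ] q [ -4.  18.  29. 102. -10.  62.  14.]
[0.0107 0.0095 0.0325]
t 45.92 pos [ 0.5338 -0.2218  0.202 ] F [ 0.1328  0.5009 -0.348 ] w 0.0102 yaw 75.59 z [-0.0016 -0.0009 -1.    ] q [ -4.  18.  29. 102. -10.  62.  14.]
[0.0184 0.004  0.0702]
```

>>> {"fn": "step_arm", "kwargs": {"motion": [[[0,0,0.3,0],[0,0,0.3,0],[0,0,0.3,0],[0,0,0.3,0],[0,0,0,0],[0,0,0,0]]]}}

```text
t: 46.72
position: [0.5335, -0.2217, 0.1896]
eef_rot: [[0.249, 0.969, -0.002], [0.969, -0.249, -0.001], [-0.001, -0.002, -1.0]]
force: [0.0, -0.3, -1.5]
width: 0.0101
```

>>> {"fn": "step_arm", "kwargs": {"motion": [[[0,0,0.2,0],[0,0,0.2,0],[0,0,0.2,0],[0,0,0,0],[0,0,0,0]]]}}

```text
t: 47.35
position: [0.5335, -0.2217, 0.1836]
eef_rot: [[0.249, 0.969, -0.003], [0.969, -0.249, -0.001], [-0.001, -0.002, -1.0]]
force: [-0.3, 0.3, -2.3]
width: 0.0105
```

>>> {"fn": "step_arm", "kwargs": {"motion": [[[0,0,0.15,0],[0,0,0.15,0],[0,0,0.1,0],[0,0,0,0],[0,0,0,0]]]}}

```text
t: 47.98
position: [0.5352, -0.2229, 0.1821]
eef_rot: [[0.249, 0.968, 0.002], [0.968, -0.249, -0.002], [-0.002, 0.003, -1.0]]
force: [-0.7, -1.4, 9.0]
width: 0.0104
```

>>> {"fn": "step_arm", "kwargs": {"motion": [[[0,0,-0.05,0],[0,0,0,5],[0,0,0.02,5],[0,0,0.05,10],[0,0,0,0]]]}}

```text
t: 48.6
position: [0.5347, -0.2226, 0.1811]
eef_rot: [[0.566, 0.824, 0.001], [0.824, -0.566, -0.002], [-0.001, 0.002, -1.0]]
force: [-0.4, -0.6, 5.5]
width: 0.0106
```

```bash
python3 - <<'E'
from h import *
for _ in range(2): s=st(); print(s['wrist_torque']); snap('wrist')
E
```

```text
t 48.6 pos [ 0.5347 -0.2226  0.1811] F [-0.4373 -0.5765  5.4753] w 0.0106 yaw 55.52 z [ 0.0009 -0.0023 -1.    ] q [ -7.  20.  33. 104. -12.  60.  -4.]
[-0.1501  0.1915 -0.0405]
t 48.65 pos [ 0.5347 -0.2226  0.1811] F [ 0.1634 -0.9028  5.6438] w 0.0101 yaw 55.58 z [ 0.0008 -0.0022 -1.    ] q [ -7.  20.  33. 104. -12.  60.  -4.]
[-0.0851  0.0932 -0.0117]
```

>>> {"fn": "step_arm", "kwargs": {"motion": [[[0,0,0.04,8],[0,0,0.04,8],[0,0,0.04,8],[0,0,0.04,8],[0,0,0.04,8],[0,0,0,0]]]}}

```text
t: 49.45
position: [0.535, -0.2222, 0.179]
eef_rot: [[0.963, 0.268, 0.001], [0.268, -0.963, -0.002], [0.0, 0.002, -1.0]]
force: [-0.5, -0.1, 5.4]
width: 0.0105
```

```bash
python3 - <<'E'
from h import *
for _ in range(2): s=st(); print(s['wrist_torque']); snap('wrist')
E
```

```text
t 49.45 pos [ 0.535  -0.2222  0.179 ] F [-0.4859 -0.1314  5.4498] w 0.0105 yaw 15.55 z [ 0.001  -0.0019 -1.    ] q [-13.  22.  42. 104. -17.  60. -40.]
[ 0.0504  0.1073 -0.0719]
t 49.5 pos [ 0.5349 -0.2223  0.179 ] F [-0.4435  0.7043  5.4615] w 0.0107 yaw 15.59 z [ 0.001  -0.0019 -1.    ] q [-13.  22.  42. 104. -17.  60. -40.]
[-0.005   0.1477  0.0143]
```

>>> {"fn": "step_arm", "kwargs": {"motion": [[[0,0,0.04,8],[0,0,0.04,8],[0,0,0.04,8],[0,0,0.04,8],[0,0,0.04,8],[0,0,0,0]]]}}

```text
t: 50.3
position: [0.5349, -0.2226, 0.177]
eef_rot: [[0.91, -0.414, 0.001], [-0.414, -0.91, -0.003], [0.002, 0.002, -1.0]]
force: [-0.3, -0.0, 6.1]
width: 0.0103
```

```bash
python3 - <<'E'
from h import *
for _ in range(2): s=st(); print(s['wrist_torque']); snap('wrist')
E
```

```text
t 50.3 pos [ 0.5349 -0.2226  0.177 ] F [-0.284  -0.0399  6.1488] w 0.0103 yaw -24.45 z [ 0.0009 -0.0026 -1.    ] q [-20.  25.  52. 105. -22.  61. -74.]
[ 0.0309  0.1529 -0.0447]
t 50.35 pos [ 0.5349 -0.2226  0.177 ] F [-1.4747 -0.2627  6.0994] w 0.0106 yaw -24.41 z [ 0.001  -0.0025 -1.    ] q [-20.  25.  52. 105. -22.  61. -74.]
[ 0.018   0.1596 -0.0548]
```

>>> {"fn": "step_arm", "kwargs": {"motion": [[[0,0,0.04,8],[0,0,0.04,8],[0,0,0.04,8],[0,0,0.04,8],[0,0,0.02,4],[0,0,0,0],[0,0,-0.1,0],[0,0,0,0]]]}}

```text
t: 51.4
position: [0.5341, -0.2221, 0.1753]
eef_rot: [[0.494, -0.869, -0.001], [-0.869, -0.494, -0.001], [0.001, 0.001, -1.0]]
force: [1.1, -0.6, 5.1]
width: 0.01
```

```bash
python3 - <<'E'
from h import *
for _ in range(2): s=st(); print(s['wrist_torque']); snap('wrist')
E
```

```text
t 51.4 pos [ 0.5341 -0.2221  0.1753] F [ 1.0573 -0.5716  5.0829] w 0.01 yaw -60.4 z [-0.0008 -0.0014 -1.    ] q [ -25.   29.   61.  105.  -28.   63. -104.]
[ 0.0386  0.0575 -0.0258]
t 51.45 pos [ 0.5341 -0.2221  0.1752] F [0.1341 0.172  5.2835] w 0.0102 yaw -60.4 z [-0.0009 -0.0013 -1.    ] q [ -25.   29.   61.  105.  -28.   63. -104.]
[ 0.0404  0.0053 -0.0025]
```

>>> {"fn": "step_arm", "kwargs": {"motion": [[[0,0,0,0],[0,0,0,0],[0,0,0,0],[0,0,-1,0],[0,0,-2,0],[0,0,-2,0],[0,0,0,-10],[0,0,0,-10],[0,0,0,-10],[0,0,0,-10],[0,0,0,-10],[0,0,0,-10]]], "hand": -0.4}}

```text
t: 53.0
position: [0.5339, -0.2221, 0.2262]
eef_rot: [[1.0, -0.002, -0.001], [-0.002, -1.0, -0.001], [-0.001, 0.001, -1.0]]
force: [0.3, 0.4, 0.6]
width: 0.0612
```

>>> {"fn": "step_arm", "kwargs": {"motion": [[[0,0,0,-10],[0,0,0,-10],[0,0,0,-10],[0,0,0,-10],[0,0,0,-10],[0,0,0,-10],[0,0,0,-10],[0,0,0,-10],[0,0,0,-10],[0,0,0,-10],[0,0,0,-10],[0,0,0,-10]]]}}

```text
t: 54.5
position: [0.5339, -0.2223, 0.2262]
eef_rot: [[-0.498, 0.867, -0.001], [0.867, 0.498, -0.002], [-0.001, -0.002, -1.0]]
force: [-0.0, -0.2, -0.4]
width: 0.0612
```

```bash
python3 - <<'E'
from wing import *
snap('wrist');snap('wrist');s=st(); im,m=snap('wrist','w12.png')
R=s['eef_rot']; d=np.array([.5335,-.2228,s['position'][2]])-s['position']; print((R.T@d)*100)
u,v=proj(m,[.5335,-.2228,.206]); print(u,v); wing(im,m,u,v,60,.2064,90)
E
```

```text
t 54.6 pos [ 0.5339 -0.2223  0.2261] F [-0.4791  0.0131  0.4897] w 0.0611 yaw 119.53 z [-0.0006 -0.0016 -1.    ] q [  0.  17.  23. 100.  -7.  65.  55.]
[-0.0261 -0.0551  0.0001]
249.67650515988566 213.58032204847842
wing mm 534.0550537109375 -225.67507934570312 86.65237426757812 62.348426818847656 yaw 29.599138
```

>>> {"fn": "step_arm", "kwargs": {"motion": [[[-0.03,-0.05,1,0],[0,0,1.5,0],[0,0,1.5,0],[0,0,0.8,0],[0,0,0.2,0],[0,0,0,0],[0,0,0,0]]]}}

```text
t: 55.52
position: [0.5335, -0.2223, 0.1751]
eef_rot: [[-0.494, 0.87, -0.001], [0.87, 0.494, -0.001], [-0.0, -0.002, -1.0]]
force: [1.3, -0.3, 0.8]
width: 0.0609
```

>>> {"fn": "step_arm", "kwargs": {"motion": [[[0,0,0,0],[0,0,0,0],[0,0,0,0],[0,0,0,0],[0,0,0,0],[0,0,0,0],[0,0,0,0]]], "hand": 1}}

```text
t: 56.4
position: [0.5332, -0.2221, 0.1746]
eef_rot: [[-0.494, 0.87, -0.002], [0.87, 0.494, -0.001], [0.001, -0.002, -1.0]]
force: [-0.1, 0.3, -1.0]
width: 0.0106
```

Turn on, about 88° to home.

>>> {"fn": "step_arm", "kwargs": {"motion": [[[0,0,0.02,8],[0,0,0.04,8],[0,0,0.04,8],[0,0,0.04,8],[0,0,0.04,8],[0,0,0.04,8],[0,0,0.04,8],[0,0,0,0]]]}}

```text
t: 57.4
position: [0.5332, -0.222, 0.1718]
eef_rot: [[0.443, 0.896, -0.003], [0.896, -0.443, -0.001], [-0.002, -0.002, -1.0]]
force: [0.4, -0.5, -0.6]
width: 0.0107
```

```bash
python3 - <<'E'
from h import *
for _ in range(2): s=st(); print(s['wrist_torque']); snap('wrist')
E
```

```text
t 57.4 pos [ 0.5332 -0.222   0.1718] F [ 0.3851 -0.5276 -0.5748] w 0.0107 yaw 63.7 z [-0.0026 -0.001  -1.    ] q [ -8.  21.  34. 104. -14.  59.   5.]
[-0.0421 -0.0889 -0.0186]
t 57.45 pos [ 0.5332 -0.222   0.1718] F [-0.1568  0.2362 -1.7213] w 0.0108 yaw 63.74 z [-0.0026 -0.0008 -1.    ] q [ -8.  21.  34. 104. -14.  59.   5.]
[ 0.0342 -0.0844 -0.0165]
```

>>> {"fn": "step_arm", "kwargs": {"motion": [[[0,0,0.04,8],[0,0,0.04,8],[0,0,0.04,8],[0,0,0.02,4],[0,0,0,0]]]}}

```text
t: 58.12
position: [0.5332, -0.2222, 0.1706]
eef_rot: [[0.812, 0.584, -0.002], [0.584, -0.812, -0.001], [-0.002, -0.001, -1.0]]
force: [-0.3, -0.4, -0.7]
width: 0.0111
```

```bash
python3 - <<'E'
from h import *
for _ in range(2): s=st(); print(s['wrist_torque']); snap('wrist')
E
```

```text
t 58.12 pos [ 0.5332 -0.2222  0.1706] F [-0.2614 -0.421  -0.6907] w 0.0111 yaw 35.72 z [-0.0023 -0.0009 -1.    ] q [-13.  22.  41. 105. -17.  59. -20.]
[-0.0483 -0.0981 -0.0267]
t 58.17 pos [ 0.5332 -0.2222  0.1705] F [ 0.9051 -0.0605 -1.2489] w 0.0106 yaw 35.72 z [-0.0024 -0.0008 -1.    ] q [-13.  22.  41. 105. -17.  59. -20.]
[ 0.0079 -0.1243 -0.0223]
```

>>> {"fn": "step_arm", "kwargs": {"motion": [[[0,0,0.04,8],[0,0,0.02,4],[0,0,0,0]]]}}

```text
t: 58.6
position: [0.533, -0.2225, 0.1703]
eef_rot: [[0.916, 0.402, -0.003], [0.402, -0.916, -0.001], [-0.003, -0.0, -1.0]]
force: [-0.8, -0.4, 2.7]
width: 0.0108
```

>>> {"fn": "step_arm", "kwargs": {"motion": [[[0,0,0.02,4],[0,0,0.02,4],[0,0,0,0]]]}}

```text
t: 58.98
position: [0.5331, -0.2225, 0.1703]
eef_rot: [[0.963, 0.27, -0.002], [0.27, -0.963, -0.001], [-0.002, 0.0, -1.0]]
force: [-1.6, 0.3, 4.8]
width: 0.0109
```

```bash
python3 - <<'E'
from h import *
for _ in range(2): s=st(); print(s['wrist_torque']); snap('wrist')
E
```

```text
t 58.98 pos [ 0.5331 -0.2225  0.1703] F [-1.5536  0.3281  4.7895] w 0.0109 yaw 15.69 z [-0.0021 -0.0008 -1.    ] q [-16.  24.  46. 105. -19.  60. -37.]
[0.0911 0.3778 0.0736]
t 59.02 pos [ 0.5332 -0.2225  0.1703] F [-2.0049  0.9926  5.788 ] w 0.0109 yaw 15.7 z [-0.002  -0.0007 -1.    ] q [-16.  24.  46. 105. -19.  60. -37.]
[0.0504 0.4438 0.0085]
```

>>> {"fn": "step_arm", "kwargs": {"motion": [[[0,0,-0.08,0],[0,0,0,0],[0,0,0,0],[0,0,0,0]]], "hand": -0.4}}

```text
t: 59.58
position: [0.533, -0.222, 0.1702]
eef_rot: [[0.963, 0.269, -0.003], [0.269, -0.963, -0.001], [-0.003, -0.0, -1.0]]
force: [-0.3, -0.2, -0.3]
width: 0.0424
```

>>> {"fn": "step_arm", "kwargs": {"motion": [[[0,0,-1,0],[0,0,-2,-7],[0,0,-2,-10],[0,0,-2,-10],[0,0,-2,-10],[0,0,-1,-10],[0,0,0,-10],[0,0,0,-10],[0,0,0,-7.3],[0,0,0,0],[0,0,0,0],[0,0,0,0]]]}}

```text
t: 61.08
position: [0.5334, -0.222, 0.2704]
eef_rot: [[0.003, 1.0, -0.002], [1.0, -0.003, -0.001], [-0.001, -0.002, -1.0]]
force: [0.2, -0.3, 0.2]
width: 0.0605
```

```bash
python3 - <<'E'
from h import *
s=st(); im,m=snap('wrist','w13.png')
cv2.imwrite('pics/c9.png',cv2.resize(im[90:260,130:390,::-1],None,fx=3,fy=3))
snap('side','side3.png')
E
```

```text
t 61.08 pos [ 0.5334 -0.222   0.2704] F [ 0.1736 -0.3136  0.2216] w 0.0605 yaw 89.84 z [-0.0025 -0.0008 -1.    ] q [-8. 16. 33. 97. -9. 70. 27.]
```

View pics/c9.png

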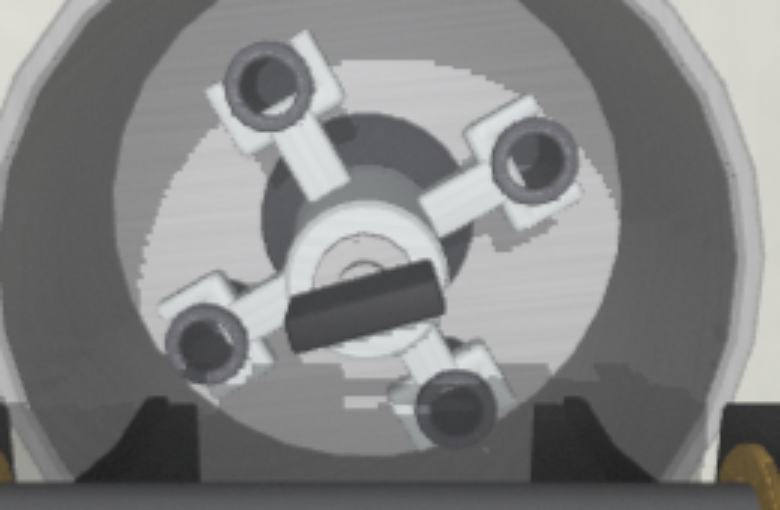

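```bash
python3 - <<'E'
from h import *
m=env.camera_model('wrist'); 
P=np.array([onz(m,u-.17,v-.17,.117)[:2] for u,v in [(219.3,118.7),(308.3,143.3),(198.7,204.3),(281.7,226)]]); print(P,P.mean(0))
for i,j in((1,2),(0,3)): d=P[i]-P[j]; print(np.hypot(*d),np.degrees(np.arctan2(d[1],d[0])))
m=env.camera_model('side'); im=cv2.imread('pics/side3.png')
h=cv2.cvtColor(im,cv2.COLOR_BGR2HSV); k=cv2.inRange(h,(105,120,60),(130,255,255)); k[:225]=0; k[:,:130]=0;k[:,250:]=0
n,l,s,c=cv2.connectedComponentsWithStats(k)
for i in range(1,n):
    if s[i,4]>15: print(s[i],c[i],onz(m,*c[i],.101))
E
```

```text
[[ 0.4992 -0.1607]
 [ 0.5946 -0.1867]
 [ 0.4732 -0.2553]
 [ 0.5681 -0.2816]] [ 0.5338 -0.2211]
0.13943195100470687 29.489797140403446
0.1390971935687298 119.66363466049806
[150 235  10  20 144] [154.5139 244.9583] [0.5735 0.3567 0.101 ]
[163 247  11  15 125] [167.912 254.08 ] [0.5317 0.3637 0.101 ]
[177 255  10  15 131] [181.6489 261.8321] [0.4939 0.367  0.101 ]
[191 263  11  16 136] [195.9044 269.8824] [0.4563 0.3703 0.101 ]
[206 271  11  16 142] [210.7887 278.4085] [0.4186 0.3739 0.101 ]
```

>>> {"fn": "step_arm", "kwargs": {"motion": [[[2,-0.2,0,0],[4.5,-0.4,0,0],[5.5,-0.6,0,0],[5.5,-0.6,0,0],[5.5,-0.6,0,0],[5.5,-0.6,0,0],[5.5,-0.6,0,0],[5.5,-0.6,0,0],[5.5,-0.6,0,0],[5.5,-0.5,0,0],[5,-0.3,0,0],[3.2,-0.2,0,0]]]}}

```text
t: 62.68
position: [0.4754, 0.368, 0.2697]
eef_rot: [[-0.001, 1.0, -0.003], [1.0, 0.001, -0.0], [-0.0, -0.003, -1.0]]
force: [0.5, -0.1, -0.8]
width: 0.0607
```

>>> {"fn": "step_arm", "kwargs": {"motion": [[[0,0,0.4,-10.6],[0,0,0.4,-10.6],[0,0,0.4,-10.6],[0,0,0.4,-10.6],[0,0,0.4,-10.6],[0,0,0.4,-10.6],[0,0,0.4,-10.6],[0,0,0.4,-10.6],[0,0,0,0],[0,0,0,0],[0,0,0,0]]]}}

```text
t: 64.05
position: [0.4765, 0.3651, 0.2383]
eef_rot: [[-0.996, 0.094, -0.002], [0.094, 0.996, -0.0], [0.002, -0.001, -1.0]]
force: [0.7, 0.0, 0.2]
width: 0.0609
```

```bash
python3 - <<'E'
from h import *
s=st(); im,m=snap('wrist','w14.png')
h=cv2.cvtColor(im,cv2.COLOR_RGB2HSV); k=cv2.inRange(h,(105,120,60),(130,255,255))
n,l,st_,c=cv2.connectedComponentsWithStats(k)
for i in range(1,n):
    if st_[i,4]>60: print(st_[i],c[i],onz(m,*c[i],.113))
for p in [(.5317,.3637),(.4939,.367),(.4563,.3703),(.4186,.3739)]: print(proj(m,[*p,.113]))
cv2.imwrite('pics/w14b.png',im[:,:,::-1])
E
```

```text
t 64.05 pos [0.4765 0.3651 0.2383] F [0.6609 0.0213 0.1655] w 0.0609 yaw 174.61 z [-0.0022 -0.0005 -1.    ] q [-40.  18.  -2.  95.   1.  67.  43.]
[243 113  20  20 305] [252.1574 122.6033] [0.4192 0.3722 0.113 ]
[243 151  19  20 281] [252.1317 160.5125] [0.4563 0.3687 0.113 ]
[244 190  17  17 193] [251.0725 198.4093] [0.4956 0.364  0.113 ]
[244 224  17  17 234] [252.1325 231.9615] [0.5327 0.3616 0.113 ]
(np.float64(253.98774407788602), np.float64(230.90628281699048))
(np.float64(253.84122085625052), np.float64(196.58520130887058))
(np.float64(253.70398051685044), np.float64(160.38864911313175))
(np.float64(253.85505748588733), np.float64(121.81730824748557))
```

View pics/w14b.png

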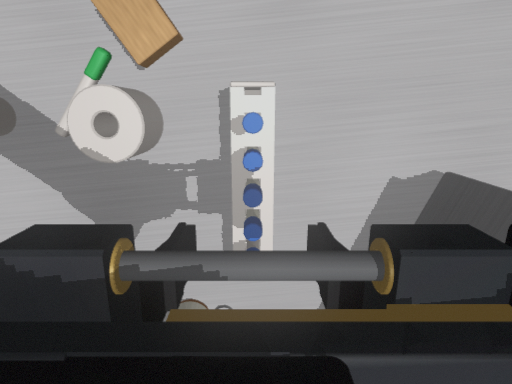

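>>> {"fn": "step_arm", "kwargs": {"motion": [[[1.89,0.05,1,0],[1.89,0.05,2,0],[1.89,0.06,2,0],[0,0,2.5,0],[0,0,2.5,0],[0,0,2.5,0],[0,0,1.5,0],[0,0,1,0],[0,0,0.6,0],[0,0,0,0],[0,0,0,0]]]}}

```text
t: 65.47
position: [0.4201, 0.3721, 0.0828]
eef_rot: [[-0.996, 0.093, -0.002], [0.093, 0.996, 0.0], [0.002, 0.0, -1.0]]
force: [-0.0, 0.3, 0.1]
width: 0.0607
```

>>> {"fn": "step_arm", "kwargs": {"motion": [[[0,0,0,0],[0,0,0,0],[0,0,0,0],[0,0,0,0],[0,0,0,0],[0,0,0,0],[0,0,0,0]]], "hand": 1, "force": 15}}

```text
t: 66.35
position: [0.4197, 0.3718, 0.0822]
eef_rot: [[-0.996, 0.092, -0.003], [0.092, 0.996, -0.001], [0.002, -0.001, -1.0]]
force: [0.0, 0.1, 0.0]
width: 0.0188
```

>>> {"fn": "step_arm", "kwargs": {"motion": [[[0,0,-0.5,0],[0,0,-1.5,0],[0,0,-2,0],[0,0,-2,0],[0,0,-2,0],[0,0,-2.5,0],[0,0,-3,0],[0,0,-3,0],[0,0,-3,0],[0,0,-2,0],[0,0,-0.5,0],[0,0,0,0]]]}}

```text
t: 67.85
position: [0.4201, 0.3717, 0.3024]
eef_rot: [[-0.996, 0.092, -0.002], [0.092, 0.996, -0.001], [0.002, -0.001, -1.0]]
force: [-1.0, 0.3, -0.3]
width: 0.0187
```

```bash
python3 - <<'E'
from h import *
s=st(); im,m=snap('wrist','w15.png'); p=s['position'];R=s['eef_rot']
h=cv2.cvtColor(im,cv2.COLOR_RGB2HSV); k=cv2.inRange(h,(105,100,40),(130,255,255))
n,l,S,c=cv2.connectedComponentsWithStats(k)
for i in range(1,n):
    if S[i,4]>60: print(S[i],c[i])
print('cap bottom front',proj(m,p+R@[.0105,0,-.007]),'cap top front',proj(m,p+R@[.0105,0,-.031]), 'tube bottom',proj(m,p+R@[.008,0,.07]))
E
```

```text
t 67.85 pos [0.4201 0.3717 0.3024] F [-0.9637  0.2545 -0.286 ] w 0.0187 yaw 174.69 z [-0.0023 -0.0005 -1.    ] q [-43.  12.  -3.  95.   1.  73.  38.]
[ 234  213   35   38 1105] [250.5846 234.1231]
[244 281  15  10  99] [251.2525 284.5051]
cap bottom front (np.float64(249.87073958659516), np.float64(209.84607894436132)) cap top front (np.float64(249.69675869448005), np.float64(223.47163059172712)) tube bottom (np.float64(250.22598956232255), np.float64(184.9040059332945))
```

```bash
python3 - <<'E'
from h import *
im=cv2.imread('pics/w15.png')
print(im[172:226:2,250].tolist()); print(im[200,225:280:2,2],im[192,225:280:2,2])
E
```

```text
[[222, 226, 229], [221, 226, 229], [222, 225, 229], [222, 225, 229], [221, 225, 229], [171, 177, 180], [127, 134, 136], [116, 119, 123], [116, 118, 122], [115, 118, 121], [113, 116, 118], [116, 119, 122], [120, 127, 129], [120, 127, 128], [120, 127, 129], [120, 126, 128], [120, 127, 128], [118, 125, 126], [118, 125, 126], [106, 86, 81], [103, 72, 63], [102, 72, 63], [102, 71, 62], [101, 71, 59], [100, 70, 59], [101, 69, 57], [127, 80, 60]]
[135 136 135 136 143 170 171 226 197 130 128 129 130 127 127 127 124 126
 169 226 226 227 200 180 180 180 179 179] [133 134 133 133 141 172 172 172 172 121 118 118 120 119 127 130 117 139
 227 228 227 228 202 185 183 185 184 183]
```

>>> {"fn": "step_arm", "kwargs": {"motion": [[[0,0,0,10.6],[0,0,0,10.6],[0,0,0,10.6],[0,0,0,10.6],[0,0,0,10.6],[0,0,0,10.6],[0,0,0,10.6],[0,0,0,10.5],[0,0,0,0]]]}}

```text
t: 69.03
position: [0.4198, 0.3716, 0.3011]
eef_rot: [[-0.002, 1.0, -0.004], [1.0, 0.002, -0.002], [-0.002, -0.004, -1.0]]
force: [0.3, 0.2, -1.2]
width: 0.0188
```

>>> {"fn": "step_arm", "kwargs": {"motion": [[[-2,0.3,0,0],[-4,0.6,0,0],[-5,0.7,0,0],[-5.5,0.8,0,0],[-5.5,0.8,0,0],[-5.5,0.8,0,0],[-5.5,0.8,0,0],[-5.5,0.8,0,0],[-5.5,0.8,0,0],[-4,0.6,0,0],[-3.3,0.5,0,0],[-2,0.38,0,0]]]}}

```text
t: 70.53
position: [0.4974, -0.1645, 0.3023]
eef_rot: [[0.002, 1.0, -0.003], [1.0, -0.002, -0.001], [-0.001, -0.003, -1.0]]
force: [-0.1, 0.2, -0.0]
width: 0.0184
```

>>> {"fn": "step_arm", "kwargs": {"motion": [[[0,0,0,0],[0,0,0,0],[0,0,0,0]]]}}

```text
t: 70.9
position: [0.4988, -0.16, 0.3023]
eef_rot: [[-0.002, 1.0, -0.003], [1.0, 0.002, -0.0], [-0.0, -0.003, -1.0]]
force: [-0.1, -0.4, -0.9]
width: 0.0187
```

```bash
cat > go.py <<'E'
from h import *
import sys
snap('wrist'); s=st(); R=s['eef_rot']; t=[float(a) for a in sys.argv[1:3]]
d=np.array([*t,s['position'][2]])-s['position']; print('tool cm',(R.T@d)*100)
E
python3 go.py .4989 -.1617
```

```text
t 70.95 pos [ 0.4989 -0.16    0.3024] F [ 0.4041 -0.1822  0.3711] w 0.0189 yaw 90.12 z [-0.0026 -0.0001 -1.    ] q [-16.   8.  33. 101.  -5.  73.  19.]
tool cm [-0.1668 -0.001   0.    ]
```

>>> {"fn": "step_arm", "kwargs": {"motion": [[[-0.12,0,2,0],[0,0,2.5,0],[0,0,2.5,0],[0,0,2,0],[0,0,1,0],[0,0,0.3,0],[0,0,0,0],[0,0,0,0]]]}}

```text
t: 71.95
position: [0.4993, -0.1625, 0.2001]
eef_rot: [[0.0, 1.0, -0.001], [1.0, -0.0, -0.001], [-0.001, -0.001, -1.0]]
force: [-0.0, -0.9, -0.2]
width: 0.0186
```

>>> {"fn": "step_arm", "kwargs": {"motion": [[[0,0,0.5,0],[0,0,0.5,0],[0,0,0.7,0],[0,0,0.7,0],[0,0,0.7,0],[0,0,0,0]]]}}

```text
t: 72.7
position: [0.4981, -0.1623, 0.1677]
eef_rot: [[0.0, 1.0, -0.004], [1.0, -0.0, -0.001], [-0.001, -0.004, -1.0]]
force: [0.2, -0.0, -0.3]
width: 0.019
```

>>> {"fn": "step_arm", "kwargs": {"motion": [[[0,0,0.6,0],[0,0,0.6,0],[0,0,0.6,0],[0,0,0.4,0],[0,0,0.2,0],[0,0,0,0],[0,0,0,0]]]}}

```text
t: 73.58
position: [0.4987, -0.1625, 0.1446]
eef_rot: [[0.0, 1.0, -0.002], [1.0, -0.0, -0.001], [-0.001, -0.002, -1.0]]
force: [0.5, 0.1, 0.8]
width: 0.0188
```

>>> {"fn": "step_arm", "kwargs": {"motion": [[[0,0,0.1,0],[0,0,0.1,0],[0,0,0,0]]]}}

```text
t: 73.95
position: [0.4985, -0.1624, 0.1423]
eef_rot: [[0.0, 1.0, -0.003], [1.0, -0.0, -0.001], [-0.001, -0.003, -1.0]]
force: [-0.4, -0.7, -0.1]
width: 0.0194
```

>>> {"fn": "step_arm", "kwargs": {"motion": [[[0,0,0,0],[0,0,0,0],[0,0,0,0],[0,0,-1,0],[0,0,-2,0],[0,0,-3,0],[0,0,-3,0],[0,0,-2,0],[0,0,0,0]]], "hand": 0.1}}

```text
t: 75.08
position: [0.4999, -0.1628, 0.2544]
eef_rot: [[0.0, 1.0, 0.002], [1.0, -0.0, -0.001], [-0.001, 0.002, -1.0]]
force: [0.2, 0.4, -0.2]
width: 0.0393
```

>>> {"fn": "step_arm", "kwargs": {"motion": [[[2,-0.2,0,0],[4,-0.3,0,0],[5,-0.4,0,0],[5.5,-0.4,0,0],[5.5,-0.4,0,0],[5.5,-0.4,0,0],[5.5,-0.4,0,0],[5.5,-0.4,0,0],[5.5,-0.4,0,0],[4,-0.4,0,0],[3.1,-0.2,0,0],[2,-0.2,0,0]]]}}

```text
t: 76.58
position: [0.457, 0.3699, 0.2509]
eef_rot: [[-0.001, 1.0, -0.004], [1.0, 0.001, -0.002], [-0.002, -0.004, -1.0]]
force: [0.6, 0.5, 0.6]
width: 0.0389
```

>>> {"fn": "step_arm", "kwargs": {"motion": [[[0,0,0,-10.6],[0,0,0,-10.6],[0,0,0,-10.6],[0,0,0,-10.6],[0,0,0,-10.6],[0,0,0,-10.6],[0,0,0,-10.6],[0,0,0,-10.5],[0,0,0,0],[0,0,0,0]]]}}

```text
t: 77.82
position: [0.458, 0.3681, 0.2518]
eef_rot: [[-0.995, 0.096, -0.003], [0.096, 0.995, -0.001], [0.003, -0.001, -1.0]]
force: [0.5, 0.3, 0.5]
width: 0.0391
```

```bash
cat > caps.py <<'E'
from h import *
def caps(fn):
    im,m=snap('wrist',fn); h=cv2.cvtColor(im,cv2.COLOR_RGB2HSV); k=cv2.inRange(h,(105,120,60),(130,255,255))
    n,l,S,c=cv2.connectedComponentsWithStats(k)
    for i in range(1,n):
        if S[i,4]>60: print(S[i],c[i],onz(m,*c[i],.113))
E
python3 -c "
from caps import *
caps('w16.png')"; python3 go.py .458 .3685
```

```text
[243 203  17  17 221] [251.0045 210.6652] [0.4947 0.3651 0.113 ]
[243 234  17  17 231] [251.4978 242.3463] [0.5318 0.3621 0.113 ]
t 77.92 pos [0.458  0.3684 0.252 ] F [ 0.1484 -0.4954 -1.3781] w 0.0392 yaw 174.58 z [-0.0026 -0.001  -1.    ] q [-42.  16.  -1.  96.   0.  68.  41.]
tool cm [-0.004   0.0065 -0.    ]
```

```bash
python3 - <<'E'
from h import *
m=env.camera_model('wrist'); im=cv2.imread('pics/w16.png'); 
for x,y in((.4573,.3687),(.420,.372)):
    u,v=proj(m,[x,y,.113]); print(u,v,im[int(v)-12:int(v)+13:3,int(u)].tolist())
cv2.imwrite('pics/w16c.png',cv2.resize(im[60:270,160:350],None,fx=2.8,fy=2.8))
E
```

```text
250.75276418492894 177.06665564480122 [[105, 83, 76], [138, 97, 80], [148, 102, 83], [148, 101, 82], [145, 99, 80], [146, 100, 80], [146, 99, 78], [189, 181, 179], [213, 217, 221]]
250.54087135735168 141.55294539905717 [[175, 179, 181], [165, 169, 171], [165, 168, 171], [164, 168, 172], [164, 168, 171], [160, 164, 165], [218, 221, 222], [217, 221, 222], [217, 221, 222]]
```

>>> {"fn": "step_arm", "kwargs": {"motion": [[[0,0,2,0],[0,0,3,0],[0,0,3,0],[0,0,3,0],[0,0,2.5,0],[0,0,2,0],[0,0,1,0],[0,0,0.5,0],[0,0,0,0],[0,0,0,0]]]}}

```text
t: 79.18
position: [0.458, 0.3689, 0.0829]
eef_rot: [[-0.996, 0.093, -0.001], [0.093, 0.996, 0.0], [0.001, 0.0, -1.0]]
force: [0.2, 0.9, 0.1]
width: 0.0392
```

>>> {"fn": "step_arm", "kwargs": {"motion": [[[0,0,0,0],[0,0,0,0],[0,0,0,0],[0,0,0,0],[0,0,0,0]]], "hand": 1}}

```text
t: 79.8
position: [0.4576, 0.3686, 0.0822]
eef_rot: [[-0.996, 0.093, -0.002], [0.093, 0.996, -0.001], [0.002, -0.001, -1.0]]
force: [-0.2, 0.3, 1.6]
width: 0.0184
```

>>> {"fn": "step_arm", "kwargs": {"motion": [[[0,0,-0.5,0],[0,0,-1.5,0],[0,0,-2,0],[0,0,-2,0],[0,0,-2,0],[0,0,-2.5,0],[0,0,-3,0],[0,0,-3,0],[0,0,-3,0],[0,0,-2,0],[0,0,-0.5,0],[0,0,0,0]]]}}

```text
t: 81.3
position: [0.4579, 0.3685, 0.3022]
eef_rot: [[-0.996, 0.092, -0.002], [0.092, 0.996, -0.001], [0.002, -0.001, -1.0]]
force: [-0.5, 0.2, 0.7]
width: 0.0189
```

```bash
cat > held.py <<'E'
from h import *
snap('wrist'); s=st(); im,m=snap('wrist','held_%d.png'%(s['t']*10)); p=s['position'];R=s['eef_rot']
c=im[:,250].astype(int); b=[v for v in range(195,240) if c[v,2]-c[v,0]>20]; print('cap front row',b[0] if b else None,'expected',proj(m,p+R@[.0105,0,-.007]))
E
python3 held.py
```

```text
t 81.35 pos [0.4576 0.3683 0.3015] F [-0.5369  0.4753  0.0638] w 0.0184 yaw 174.69 z [-0.0035 -0.0015 -1.    ] q [-42.  15.  -1.  91.   0.  74.  42.]
cap front row 210 expected (np.float64(249.84547449493803), np.float64(209.82346567592893))
```

>>> {"fn": "step_arm", "kwargs": {"motion": [[[0,0,-0.1,10.6],[0,0,-0.1,10.6],[0,0,-0.1,10.6],[0,0,-0.1,10.6],[0,0,-0.1,10.6],[0,0,-0.1,10.6],[0,0,-0.1,10.6],[0,0,-0.1,10.5],[0,0,0,0]]]}}

```text
t: 82.52
position: [0.4577, 0.3685, 0.3092]
eef_rot: [[-0.002, 1.0, -0.004], [1.0, 0.002, -0.002], [-0.002, -0.004, -1.0]]
force: [0.5, -0.4, 0.1]
width: 0.0188
```

>>> {"fn": "step_arm", "kwargs": {"motion": [[[-2,0.4,0,0],[-4,0.7,0,0],[-5.5,0.9,0,0],[-6,1,0,0],[-6,1,0,0],[-6,1,0,0],[-6,1,0,0],[-6,1,0,0],[-6,1,0,0],[-6,1,0,0],[-5.5,1,0,0],[-3.5,0.6,0,0]]]}}

```text
t: 84.02
position: [0.562, -0.2611, 0.3102]
eef_rot: [[0.003, 1.0, -0.003], [1.0, -0.003, -0.002], [-0.002, -0.003, -1.0]]
force: [0.3, 0.9, 0.1]
width: 0.0187
```

>>> {"fn": "step_arm", "kwargs": {"motion": [[[-2.3,0.4,0,0],[-0.5,0.1,0,0],[0,0,0,0],[0,0,0,0]]]}}

```text
t: 84.52
position: [0.569, -0.283, 0.3103]
eef_rot: [[-0.002, 1.0, -0.002], [1.0, 0.002, 0.0], [0.0, -0.002, -1.0]]
force: [0.5, -0.3, 0.6]
width: 0.0187
```

```bash
python3 go.py .5681 -.2830
```

```text
t 84.58 pos [ 0.5691 -0.2829  0.3104] F [ 0.2308 -0.324  -0.3201] w 0.0188 yaw 90.12 z [-0.0023  0.0002 -1.    ] q [ -2.  21.  34.  86. -12.  77.  33.]
tool cm [-0.0054 -0.1026  0.0002]
```

>>> {"fn": "step_arm", "kwargs": {"motion": [[[0,-0.1,2,0],[0,0,3,0],[0,0,3,0],[0,0,2,0],[0,0,0.8,0],[0,0,0.2,0],[0,0,0,0],[0,0,0,0]]]}}

```text
t: 85.58
position: [0.5681, -0.2847, 0.2012]
eef_rot: [[0.0, 1.0, -0.001], [1.0, -0.0, -0.001], [-0.001, -0.001, -1.0]]
force: [0.4, -0.0, -0.1]
width: 0.019
```

>>> {"fn": "step_arm", "kwargs": {"motion": [[[0,0,0.5,0],[0,0,0.5,0],[0,0,0.7,0],[0,0,0.7,0],[0,0,0.7,0],[0,0,0,0]]]}}

```text
t: 86.32
position: [0.5672, -0.2842, 0.1685]
eef_rot: [[0.0, 1.0, -0.004], [1.0, -0.0, -0.0], [-0.0, -0.004, -1.0]]
force: [-0.3, -0.3, -0.3]
width: 0.019
```

>>> {"fn": "step_arm", "kwargs": {"motion": [[[0,0,0.6,0],[0,0,0.6,0],[0,0,0.6,0],[0,0,0.4,0],[0,0,0.2,0],[0,0,0,0],[0,0,0,0]]]}}

```text
t: 87.2
position: [0.5677, -0.2846, 0.1455]
eef_rot: [[0.0, 1.0, -0.002], [1.0, -0.0, -0.001], [-0.001, -0.002, -1.0]]
force: [0.3, -0.7, -0.8]
width: 0.0187
```

Down to floor, release, return for tube 3.

>>> {"fn": "step_arm", "kwargs": {"motion": [[[0,0,0.15,0],[0,0,0.15,0],[0,0,0,0]]]}}

```text
t: 87.58
position: [0.5676, -0.2845, 0.1423]
eef_rot: [[0.0, 1.0, -0.002], [1.0, -0.0, -0.001], [-0.001, -0.002, -1.0]]
force: [-0.9, 0.0, 0.2]
width: 0.0188
```

>>> {"fn": "step_arm", "kwargs": {"motion": [[[0,0,0,0],[0,0,0,0],[0,0,0,0],[0,0,-1,0],[0,0,-2,0],[0,0,-3,0],[0,0,-3,0],[0,0,-2,0],[0,0,0,0]]], "hand": 0.1}}

```text
t: 88.7
position: [0.5687, -0.2852, 0.2546]
eef_rot: [[0.0, 1.0, 0.002], [1.0, -0.0, -0.002], [-0.002, 0.002, -1.0]]
force: [-0.9, 0.2, 0.0]
width: 0.039
```

>>> {"fn": "step_arm", "kwargs": {"motion": [[[2,-0.2,0,0],[4,-0.4,0,0],[5.5,-0.6,0,0],[6,-0.7,0,0],[6,-0.7,0,0],[6,-0.7,0,0],[6,-0.7,0,0],[6,-0.7,0,0],[6,-0.7,0,0],[6,-0.7,0,0],[5.5,-0.6,0,0],[3.5,-0.4,0,0]]]}}

```text
t: 90.2
position: [0.4934, 0.3447, 0.2504]
eef_rot: [[-0.005, 1.0, -0.006], [1.0, 0.005, -0.001], [-0.001, -0.006, -1.0]]
force: [0.0, 0.3, -0.8]
width: 0.0391
```

>>> {"fn": "step_arm", "kwargs": {"motion": [[[2,-0.2,0,0],[0.5,0,0,-10.6],[0,0,0,-10.6],[0,0,0,-10.6],[0,0,0,-10.6],[0,0,0,-10.6],[0,0,0,-10.6],[0,0,0,-10.6],[0,0,0,-10.5],[0,0,0,0],[0,0,0,0]]]}}

```text
t: 91.58
position: [0.4948, 0.3651, 0.2518]
eef_rot: [[-0.995, 0.096, -0.003], [0.096, 0.995, -0.001], [0.003, -0.002, -1.0]]
force: [-0.0, -1.2, -0.7]
width: 0.0392
```

```bash
python3 -c "
from caps import *
caps('w17.png')"; python3 go.py .4958 .365
```

```text
[243 204  17  17 215] [250.8279 211.8698] [0.5327 0.3617 0.113 ]
[243 236  17  15 195] [251.3692 243.1231] [0.5694 0.3588 0.113 ]
t 91.67 pos [0.4948 0.3654 0.2519] F [-0.3991 -0.2738 -0.9468] w 0.0394 yaw 174.59 z [-0.0027 -0.0011 -1.    ] q [-42.  19.   2.  92.  -1.  69.  45.]
tool cm [-0.1047 -0.0341 -0.0002]
```

>>> {"fn": "step_arm", "kwargs": {"motion": [[[-0.1,-0.03,2,0],[0,0,3,0],[0,0,3,0],[0,0,3,0],[0,0,2.5,0],[0,0,2,0],[0,0,1,0],[0,0,0.5,0],[0,0,0,0],[0,0,0,0]]]}}

```text
t: 92.92
position: [0.4959, 0.3655, 0.0828]
eef_rot: [[-0.996, 0.093, -0.001], [0.093, 0.996, 0.0], [0.001, 0.0, -1.0]]
force: [-0.2, 0.2, 0.2]
width: 0.0391
```

>>> {"fn": "step_arm", "kwargs": {"motion": [[[0,0,0,0],[0,0,0,0],[0,0,0,0],[0,0,0,0],[0,0,0,0]]], "hand": 1}}

```text
t: 93.55
position: [0.4955, 0.3652, 0.0822]
eef_rot: [[-0.996, 0.092, -0.002], [0.092, 0.996, -0.001], [0.002, -0.001, -1.0]]
force: [-0.2, 0.2, 1.3]
width: 0.0187
```

>>> {"fn": "step_arm", "kwargs": {"motion": [[[0,0,-0.5,0],[0,0,-1.5,0],[0,0,-2,0],[0,0,-2,0],[0,0,-2,0],[0,0,-2.5,0],[0,0,-3,0],[0,0,-3,0],[0,0,-3,0],[0,0,-2.5,0],[0,0,-0.8,0],[0,0,0,0]]]}}

```text
t: 95.05
position: [0.496, 0.3653, 0.3104]
eef_rot: [[-0.996, 0.092, -0.002], [0.092, 0.996, -0.0], [0.002, -0.0, -1.0]]
force: [1.0, -0.8, -1.1]
width: 0.0187
```

```bash
python3 held.py
```

```text
t 95.1 pos [0.4957 0.365  0.3095] F [ 0.0423  0.6767 -1.1058] w 0.0185 yaw 174.69 z [-0.0033 -0.0013 -1.    ] q [-42.  17.   2.  87.  -1.  76.  45.]
cap front row 210 expected (np.float64(249.84682415815473), np.float64(209.91097329766646))
```

>>> {"fn": "step_arm", "kwargs": {"motion": [[[0,0,0,10.6],[0,0,0,10.6],[0,0,0,10.6],[0,0,0,10.6],[0,0,0,10.6],[0,0,0,10.6],[0,0,0,10.6],[0,0,0,10.5],[0,0,0,0]]]}}

```text
t: 96.28
position: [0.4955, 0.3651, 0.3088]
eef_rot: [[-0.002, 1.0, -0.004], [1.0, 0.002, -0.002], [-0.002, -0.004, -1.0]]
force: [0.3, -0.1, -0.3]
width: 0.0189
```

>>> {"fn": "step_arm", "kwargs": {"motion": [[[-2,0.4,0,0],[-4,0.7,0,0],[-5,0.9,0,0],[-5.6,1,0,0],[-5.6,1,0,0],[-5.6,1,0,0],[-5.6,1,0,0],[-5.6,1,0,0],[-5.6,1,0,0],[-5,0.9,0,0],[-3.6,0.6,0,0],[-2,0.4,0,0]]]}}

```text
t: 97.78
position: [0.5933, -0.1913, 0.3101]
eef_rot: [[0.003, 1.0, -0.003], [1.0, -0.003, -0.002], [-0.002, -0.003, -1.0]]
force: [0.4, 0.2, 0.2]
width: 0.0186
```

>>> {"fn": "step_arm", "kwargs": {"motion": [[[0,0,0,0],[0,0,0,0],[0,0,0,0]]]}}

```text
t: 98.15
position: [0.5949, -0.1853, 0.3102]
eef_rot: [[-0.002, 1.0, -0.003], [1.0, 0.002, 0.0], [0.0, -0.003, -1.0]]
force: [-1.0, -0.0, -0.3]
width: 0.0189
```

```bash
python3 go.py .5944 -.1873
```

```text
t 98.2 pos [ 0.595  -0.1854  0.3102] F [0.8913 0.2595 0.4047] w 0.0186 yaw 90.12 z [-0.0025 -0.     -1.    ] q [-10.  19.  32.  87. -10.  77.  23.]
tool cm [-0.1895 -0.0588  0.0001]
```

>>> {"fn": "step_arm", "kwargs": {"motion": [[[-0.08,-0.06,2,0],[0,0,3,0],[0,0,3,0],[0,0,2,0],[0,0,0.8,0],[0,0,0.2,0],[0,0,0,0],[0,0,0,0]]]}}

```text
t: 99.2
position: [0.5946, -0.1877, 0.2011]
eef_rot: [[-0.0, 1.0, -0.001], [1.0, 0.0, -0.001], [-0.001, -0.001, -1.0]]
force: [0.1, 0.3, -0.3]
width: 0.0187
```

>>> {"fn": "step_arm", "kwargs": {"motion": [[[0,0,0.5,0],[0,0,0.5,0],[0,0,0.7,0],[0,0,0.7,0],[0,0,0.7,0],[0,0,0,0]]]}}

```text
t: 99.95
position: [0.5936, -0.1874, 0.1683]
eef_rot: [[0.0, 1.0, -0.004], [1.0, -0.0, -0.0], [-0.0, -0.004, -1.0]]
force: [-0.7, -0.9, -1.5]
width: 0.0186
```

>>> {"fn": "step_arm", "kwargs": {"motion": [[[0,0,0.6,0],[0,0,0.6,0],[0,0,0.6,0],[0,0,0.4,0],[0,0,0.2,0],[0,0,0,0],[0,0,0,0]]]}}

```text
t: 100.82
position: [0.5941, -0.1877, 0.1453]
eef_rot: [[0.0, 1.0, -0.002], [1.0, -0.0, -0.001], [-0.001, -0.002, -1.0]]
force: [-0.7, 1.1, 0.4]
width: 0.0187
```

>>> {"fn": "step_arm", "kwargs": {"motion": [[[0,0,0.15,0],[0,0,0.15,0],[0,0,0,0]]]}}

```text
t: 101.2
position: [0.594, -0.1877, 0.1422]
eef_rot: [[0.0, 1.0, -0.002], [1.0, -0.0, -0.001], [-0.001, -0.002, -1.0]]
force: [-0.1, 0.3, 0.6]
width: 0.0188
```

>>> {"fn": "step_arm", "kwargs": {"motion": [[[0,0,0,0],[0,0,0,0],[0,0,0,0],[0,0,-1,0],[0,0,-2,0],[0,0,-3,0],[0,0,-3,0],[0,0,-2,0],[0,0,0,0]]], "hand": 0.1}}

```text
t: 102.32
position: [0.5953, -0.1882, 0.2544]
eef_rot: [[0.0, 1.0, 0.002], [1.0, -0.0, -0.002], [-0.002, 0.002, -1.0]]
force: [-0.2, 0.8, 0.0]
width: 0.0394
```

>>> {"fn": "step_arm", "kwargs": {"motion": [[[2,-0.2,0,0],[4,-0.4,0,0],[5,-0.6,0,0],[5.6,-0.6,0,0],[5.6,-0.6,0,0],[5.6,-0.6,0,0],[5.6,-0.6,0,0],[5.6,-0.6,0,0],[5.6,-0.6,0,0],[5,-0.6,0,0],[3.5,-0.4,0,0],[1.8,-0.25,0,0]]]}}

```text
t: 103.82
position: [0.531, 0.3646, 0.2503]
eef_rot: [[-0.004, 1.0, -0.005], [1.0, 0.004, -0.002], [-0.002, -0.006, -1.0]]
force: [-0.4, -1.3, 0.0]
width: 0.0396
```

>>> {"fn": "step_arm", "kwargs": {"motion": [[[0,0,0,-10.6],[0,0,0,-10.6],[0,0,0,-10.6],[0,0,0,-10.6],[0,0,0,-10.6],[0,0,0,-10.6],[0,0,0,-10.6],[0,0,0,-10.5],[0,0,0,0],[0,0,0,0]]]}}

```text
t: 105.08
position: [0.5336, 0.3609, 0.2516]
eef_rot: [[-0.995, 0.096, -0.003], [0.096, 0.995, -0.001], [0.003, -0.002, -1.0]]
force: [0.5, -0.2, -0.2]
width: 0.0393
```

```bash
python3 -c "
from caps import *
caps('w18.png')"; python3 go.py .5336 .3615
```

```text
[243 203  17  18 151] [250.7086 211.8411] [0.5715 0.3574 0.113 ]
t 105.17 pos [0.5337 0.3612 0.2518] F [-0.4028  0.0709  0.7761] w 0.0389 yaw 174.59 z [-0.0027 -0.0011 -1.    ] q [-40.  22.   3.  88.  -1.  70.  48.]
tool cm [ 0.0104  0.0275 -0.    ]
```

>>> {"fn": "step_arm", "kwargs": {"motion": [[[0.01,0.03,2,0],[0,0,3,0],[0,0,3,0],[0,0,3,0],[0,0,2.5,0],[0,0,2,0],[0,0,1,0],[0,0,0.5,0],[0,0,0,0],[0,0,0,0]]]}}

```text
t: 106.42
position: [0.5338, 0.362, 0.0828]
eef_rot: [[-0.996, 0.093, -0.001], [0.093, 0.996, 0.0], [0.001, 0.0, -1.0]]
force: [0.2, 0.1, 0.5]
width: 0.0392
```

>>> {"fn": "step_arm", "kwargs": {"motion": [[[0,0,0,0],[0,0,0,0],[0,0,0,0],[0,0,0,0],[0,0,0,0]]], "hand": 1}}

```text
t: 107.05
position: [0.5334, 0.3617, 0.082]
eef_rot: [[-0.996, 0.092, -0.002], [0.092, 0.996, -0.001], [0.002, -0.001, -1.0]]
force: [-0.2, -0.3, 0.3]
width: 0.019
```

>>> {"fn": "step_arm", "kwargs": {"motion": [[[0,0,-0.5,0],[0,0,-1.5,0],[0,0,-2,0],[0,0,-2,0],[0,0,-2,0],[0,0,-2.5,0],[0,0,-3,0],[0,0,-3,0],[0,0,-3,0],[0,0,-2.5,0],[0,0,-0.8,0],[0,0,0,0]]]}}

```text
t: 108.55
position: [0.5339, 0.3617, 0.3104]
eef_rot: [[-0.996, 0.093, -0.002], [0.093, 0.996, -0.0], [0.002, -0.0, -1.0]]
force: [0.4, -1.0, -0.3]
width: 0.0189
```

```bash
python3 held.py
```

```text
t 108.6 pos [0.5335 0.3615 0.3094] F [-0.2429 -0.4854 -1.7003] w 0.0185 yaw 174.69 z [-0.0033 -0.0013 -1.    ] q [-40.  20.   3.  83.  -1.  77.  48.]
cap front row 210 expected (np.float64(249.8475823056068), np.float64(209.88559670939054))
```

>>> {"fn": "step_arm", "kwargs": {"motion": [[[0,0,0,10.6],[0,0,0,10.6],[0,0,0,10.6],[0,0,0,10.6],[0,0,0,10.6],[0,0,0,10.6],[0,0,0,10.6],[0,0,0,10.5],[0,0,0,0]]]}}

```text
t: 109.78
position: [0.5333, 0.3616, 0.3086]
eef_rot: [[-0.002, 1.0, -0.004], [1.0, 0.002, -0.002], [-0.002, -0.004, -1.0]]
force: [0.7, -0.2, 0.0]
width: 0.0191
```

>>> {"fn": "step_arm", "kwargs": {"motion": [[[-2,-0.2,0,0],[-4,-0.4,0,0],[-5.5,-0.6,0,0],[-6,-0.6,0,0],[-6,-0.6,0,0],[-6,-0.6,0,0],[-6,-0.6,0,0],[-6,-0.6,0,0],[-6,-0.6,0,0],[-6,-0.6,0,0],[-4.5,-0.4,0,0],[-2.5,-0.2,0,0]]]}}

```text
t: 111.28
position: [0.4711, -0.2471, 0.3106]
eef_rot: [[0.004, 1.0, -0.003], [1.0, -0.004, -0.001], [-0.001, -0.003, -1.0]]
force: [-0.5, 0.6, -0.4]
width: 0.0189
```

>>> {"fn": "step_arm", "kwargs": {"motion": [[[-1.4,-0.1,0,0],[0,0,0,0],[0,0,0,0],[0,0,0,0]]]}}

```text
t: 111.78
position: [0.4732, -0.2559, 0.3104]
eef_rot: [[-0.002, 1.0, -0.003], [1.0, 0.002, -0.0], [-0.0, -0.003, -1.0]]
force: [-0.2, -0.9, -0.3]
width: 0.0187
```

```bash
python3 go.py .4726 -.2565
```

```text
t 111.83 pos [ 0.4732 -0.2561  0.3105] F [0.2251 0.1497 0.1187] w 0.0188 yaw 90.12 z [-0.0024 -0.0002 -1.    ] q [-11.  10.  42.  99.  -7.  74.  32.]
tool cm [-0.0432 -0.0554  0.0001]
```

>>> {"fn": "step_arm", "kwargs": {"motion": [[[0,-0.06,2,0],[0,0,3,0],[0,0,3,0],[0,0,2,0],[0,0,0.8,0],[0,0,0.2,0],[0,0,0,0],[0,0,0,0]]]}}

```text
t: 112.82
position: [0.4724, -0.2575, 0.2013]
eef_rot: [[-0.0, 1.0, -0.001], [1.0, 0.0, -0.001], [-0.001, -0.001, -1.0]]
force: [-0.3, 0.3, -0.2]
width: 0.0189
```

>>> {"fn": "step_arm", "kwargs": {"motion": [[[0,0,0.5,0],[0,0,0.5,0],[0,0,0.7,0],[0,0,0.7,0],[0,0,0.7,0],[0,0,0,0]]]}}

```text
t: 113.58
position: [0.4714, -0.2571, 0.1688]
eef_rot: [[0.0, 1.0, -0.004], [1.0, -0.0, -0.0], [-0.0, -0.004, -1.0]]
force: [0.3, 0.2, 0.2]
width: 0.0187
```

>>> {"fn": "step_arm", "kwargs": {"motion": [[[0,0,0.6,0],[0,0,0.6,0],[0,0,0.6,0],[0,0,0.4,0],[0,0,0.2,0],[0,0,0,0],[0,0,0,0]]]}}

```text
t: 114.45
position: [0.4719, -0.2574, 0.1457]
eef_rot: [[0.0, 1.0, -0.002], [1.0, -0.0, -0.001], [-0.001, -0.002, -1.0]]
force: [0.0, -0.8, -1.0]
width: 0.0187
```

>>> {"fn": "step_arm", "kwargs": {"motion": [[[0,0,0.15,0],[0,0,0.15,0],[0,0,0,0]]]}}

```text
t: 114.82
position: [0.4717, -0.2572, 0.1424]
eef_rot: [[0.0, 1.0, -0.003], [1.0, -0.0, -0.001], [-0.001, -0.003, -1.0]]
force: [0.7, 0.7, -0.2]
width: 0.0191
```

Release, raise, centre above the spindle, look.

>>> {"fn": "step_arm", "kwargs": {"motion": [[[0,0,0,0],[0,0,0,0],[0,0,0,0],[0,0,-1,0],[0,0,-2,0],[0,0,-3,0],[1,2,-3,0],[1.5,2,-3,0],[1.5,2,-2,0],[0,0,0,0],[0,0,0,0],[0,0,0,0]]], "hand": 0.1}}

```text
t: 116.32
position: [0.5305, -0.2181, 0.2815]
eef_rot: [[0.002, 1.0, -0.004], [1.0, -0.002, -0.0], [-0.0, -0.004, -1.0]]
force: [-0.7, -0.7, 0.1]
width: 0.0392
```

```bash
python3 - <<'E'
from h import *
s=st(); im,m=snap('wrist','w19.png'); side,ms=snap('side','side9.png')
a=cv2.resize(im[60:270,110:410],None,fx=2,fy=2)[:,:,::-1]; cv2.imwrite('pics/fin.png',np.vstack([a[:300],cv2.resize(side[60:310,120:420],(600,300))[:,:,::-1]]))
for n,p in dict(B=(.4989,-.1617),D=(.5681,-.2835),A=(.5944,-.188),C=(.4726,-.2572)).items(): print(n,proj(m,[*p,.173]))
h=cv2.cvtColor(im,cv2.COLOR_RGB2HSV); k=cv2.inRange(h,(103,90,40),(130,255,255))
n,l,S,c=cv2.connectedComponentsWithStats(k)
for i in range(1,n):
    if S[i,4]>60: print(S[i],c[i],onz(m,*c[i],.173))
E
```

```text
t 116.33 pos [ 0.5305 -0.2181  0.2815] F [-0.6543 -0.6569  0.095 ] w 0.0392 yaw 89.87 z [-0.0045 -0.0003 -1.    ] q [-14.  16.  40.  97. -10.  72.  29.]
B (np.float64(217.41446303440628), np.float64(125.41498455969179))
D (np.float64(288.37327580836563), np.float64(246.84619155928516))
A (np.float64(319.05691568547104), np.float64(153.67959414529733))
C (np.float64(193.97792993721828), np.float64(222.59565256734197))
[212 110  22  24 405] [222.3975 121.3802] [ 0.5036 -0.1581  0.173 ]
[309 139  26  23 466] [321.4828 149.8348] [ 0.5965 -0.1844  0.173 ]
[190 205  22  24 363] [200.0689 215.6832] [ 0.479  -0.2499  0.173 ]
[281 230   7  21  94] [284.6702 239.0319] [ 0.5641 -0.2749  0.173 ]
```

View pics/fin.png

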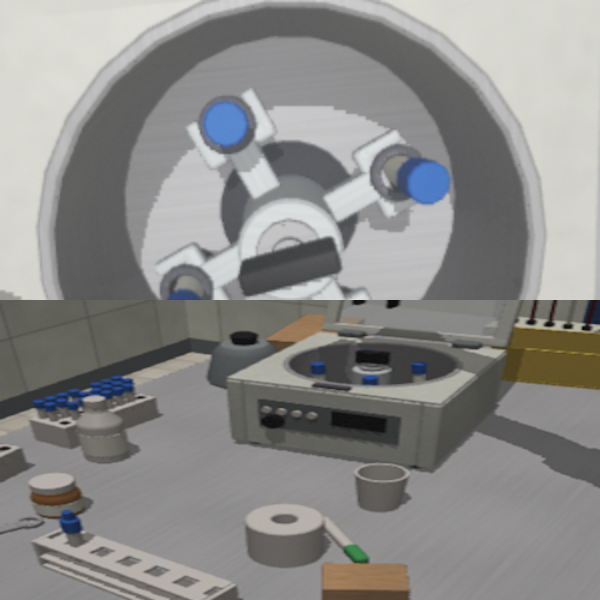

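```bash
python3 -c "
from h import *
print(env.hand_in()); st()"
```

```text
the job is handed in; nothing more can be done
None
the job is handed in; nothing more can be done
```

The job is handed in at about 116 s of the 210 s; no verdict was reported.

**What was done:**
- The rotor was set down on the spindle.
- The screw was started straight in the thread and turned clockwise until its collar stopped on the hub. It advanced about 0.5 mm per 10° and was regripped once on the way.
- All four blood tubes were lowered into the four pockets, so each filled pocket faces a filled one. With an even count, the balance tube stayed in the rack.

**Last checks:**
- The final pictures show the wing bar level on the hub and blue caps at all four pockets, the fourth partly hidden behind the gripper bar.
- The side view shows only the balance tube left in the rack, and the other bench things it takes in still in place. The spanner was only partly in view.
- By the gripper height at release, every tube bottom was within about 1 mm of its pocket floor. No touch force was felt there.
- The tubes lean a little in their pockets within the play of the bore, so the cap positions read a few millimetres off the pocket axes.

**What did not go to plan:**
- A wrist turn ran into a joint limit while carrying the screw and left the tool tilted by about 2.3°. I removed the tilt at the edge of the reach before the screw went near the thread.
- The holder was displaced about 25 mm as the screw came out of it.

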